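Clear a fallen bottle on the filler infeed and hold the drive's recessed reset

TASK

A bottle has fallen over on the infeed conveyor and the drive has tripped. Stand the fallen bottle upright on the belt again, in the gap between the bottles still standing, and let go of it without dropping it; then take the slim steel reset pin from the tool block, reach it down through the collared hole in the control box lid and push the recessed reset button fully down. Finish while still gripping the pin and holding the button down with it, and leave the other bottles, the tools, the cup and the nozzle standing where they are.

Things in the scene. Friction and masses are not known exactly. Their poses are not given: they have to be found in the camera images.
- conveyor: slim belt conveyor, fixed, 760 x 114 mm. Origin: centre of its underside on the bench; y along the belt. Flat belt 98 mm wide, 45 mm above the origin; aluminium sides stand 6 mm above the belt. At its -y end a stop plate (at y -347 mm, top 130 mm up), a gear motor on the +x side, and two guide rails 118 mm up, 38 mm each side of the middle, from the plate to y -200 mm, beside two bottles.
- fallen: empty green glass bottle lying on the belt, neck towards the conveyor's +y (within 0.1 rad): 200 mm tall, about 0.2 kg. Origin: centre of its foot; z from foot to mouth. Body 56 mm across up to 112 mm from the foot, shoulder to 146, neck 27 mm across from 156 to 184, lip 30 mm across to 200. Lying, its axis is 28 mm above the belt; standing, its origin is at belt height.
- bottle_a: bottle of the same kind standing on the belt, nearest the stop plate. Origin: centre of its foot, z up. To be left standing.
- bottle_b: bottle of the same kind standing on the belt, second from the stop plate, 75 mm from the first; the fallen bottle's foot lies 120 to 195 mm from this one's axis. Origin: centre of its foot, z up. To be left standing.
- bottle_c: bottle of the same kind standing on the belt, beyond the fallen bottle's neck, 140 mm or more clear of its mouth. Origin: centre of its foot, z up. To be left standing.
- starter: grey cast control box, fixed, lid upward: lid 106 (x) by 146 mm (y), 90 mm high. Origin: centre of its underside. On the lid a round selector switch (25 mm across, 25 mm high), a small lamp lens and one open round hole with a dark collar, the way to the reset button.
- reset_mouth (a point): centre of the mouth of that hole, on top of the collar, 94 mm above the bench; z up, out of the hole. The hole, 15 mm in diameter, runs straight down through the collar (27 mm across, 4 mm high) and the lid (6 mm). When free, the reset button's flat top (13 mm across) lies 24 mm below this point.
- reset (a joint): travel of the reset button, m: 0 = free, 0.006 = fully down. It moves straight down against a spring: starts to move at about 1.8 N, fully down at about 6 N, springs back when let go.
- tool_block: white plastic tool block, fixed, 64 (x) by 190 mm (y), 75 mm high, three holes 8 mm wide and 71 mm deep in a row along y at -62, 0 and +62 mm. Origin: centre of its underside. The reset pin, a screwdriver and a T-handled key stand in the holes, in any order.
- pin: steel reset pin standing tip down in the block: straight blunt rod 6 mm across and 68 mm long, then a collar 23 mm across and 6 mm thick that rests on the block, then a slim straight handle 16 mm across and 70 mm long with dark knurling; 144 mm in all, 0.08 kg. Origin: the tip; z along it, up as it stands.
- pin_grip (a point): middle of the reset pin's handle, on its axis, 110 mm from the tip.
- pin_tip (a point): the tip of the reset pin's rod, on its axis.
- driver: screwdriver with a thick bulging black handle (33 mm across, 96 mm tall above the block), standing in the block; origin at its tip, 68 mm below the block's top. Not needed.
- tkey: hex key with a black T bar (84 mm across, its middle 62 mm above the block), standing in the block; origin at its tip, 68 mm below the block's top. Not needed.
- cup: small blue plastic cup, 72 mm across, 55 mm high, on the bench between the control box and the tool block. Origin: centre of its underside. Not needed.
- nozzle: steel filler nozzle standing on the bench near the cup, 44 mm across, 75 mm high. Origin: centre of its underside. Not needed.
Mind the look-alikes: they are no part of the job. Leave any black or pink look-alike of the fallen alone.

How it is judged:
On the way, in this order (a step that is already met when the one before it is completed fails the run):
1. the fallen bottle stands upright on the belt between the other bottles, let go and at rest (angle between each of fallen, bottle_a, bottle_b, bottle_c's own z axis and vertical below 0.12 rad and z of fallen in the frame of conveyor between 0.04 and 0.05 m and x of fallen in the frame of conveyor between -0.04 and 0.04 m and y of fallen in the frame of conveyor between -0.18 and 0.285 m and contact force between the fingers and fallen below 0.1 N and linear speed of fallen below 0.03 m/s), for 0.3 s.
2. the gripped reset pin, through the hole in the lid, holds the reset button down (value of joint reset above 0.0045 m and contact force between pin and starter above 2 N and contact force between the fingers and pin above 2 N and z of pin_tip in the frame of reset_mouth below -0.024 m and horizontal distance between pin_tip and reset_mouth below 0.009 m), for 0.3 s.
At the end, for the whole second after the job is handed in: Ends holding: the gripped pin (grip and push over 2 N) is through the hole (tip 24 mm below its mouth, within 9 mm of its axis), button down 4.5 mm or more; the fallen bottle stands on the belt between its neighbours, let go, at rest; all bottles within 0.12 rad of upright (all of step 1 and all of step 2); the arm keeps its last pose, push and grip.
It fails at once if another bottle is knocked over or shifted by more than 35 mm (angle between any of bottle_a, bottle_b, bottle_c's own z axis and vertical above 0.5 rad or distance of any of bottle_a, bottle_b, bottle_c from where it was at the start of the episode above 0.035 m).
It fails at once if another tool is pulled out of the block (moved more than 35 mm) (distance of any of driver, tkey from where it was at the start of the episode above 0.035 m).
It fails at once if the cup or nozzle is tipped or moved more than 35 mm (distance of any of cup, nozzle from where it was at the start of the episode above 0.035 m or angle between any of cup, nozzle's own z axis and vertical above 0.5 rad).
It fails at once if the fallen bottle is dropped (falls free of the fingers faster than 0.6 m/s) (linear speed of fallen above 0.6 m/s and contact force between the fingers and fallen below 0.05 N).
It also fails if it takes over 70 s, if anything falls off the work surface, if the arm or the gripper's body presses on something with over 40 N, if the wrist force passes 120 N, or if a joint passes its speed limit or range.

ROBOT

A 6-joint arm with a two-finger parallel gripper is mounted at the origin on the work surface. World frame = base frame: x ahead of the robot, y to its left, z up, the work surface at z = 0. Lengths are in m, angles in rad, forces in N, time in s.
With the tool pointing down it reaches from about 0.35 to 0.775 m from the base axis. Payload 5.5 kg.
Tool frame: the origin (TCP) lies between the finger pads; the fingertips stand 25 mm ahead of it and the grasp point (between the pads) lies 6 mm ahead of it (finger_overhang is the z of the fingertips in the tool frame, in m); z points along the fingers, y is the line along which they close (so a half turn about z gives the same grasp; the last joint's range is limited). The gripper opens to 85 mm and grips with 20 to 120 N. Pads are 22 mm wide; open, the fingers measure 114 mm over their backs; the gripper's body (76 mm by 85 mm) begins 54 mm behind the grasp point. The pads swing forward as they close: fully open they stand 13 mm farther back than shut.
Start: joints at [1.188, 0.313, 0.046, 1.304, 0, 1.431], TCP at [0.138, 0.558, 0.256] pointing down, gripper open.
Joint ranges: [-2.76, 2.76], [-0.86, 1.69], [-1.03, 1.26], [-2.2, 2.34], [-1.47, 1.5], [-3.14, 3.14]. Speed limits (rad/s): [2.57, 2.57, 3.14, 3.14, 3.14, 3.14].

INTERFACE

Orientations are given as a rotation vector (axis times angle).
In Python, from station import * gives the robot as it stands.
- The arm moves only by the tool step_arm, never from a script. Its argument "plan" is a list of rows, each a list of 5 numbers: the shift along the tool's x, y, z in mm, then the turn about the tool's z in degrees, then the finger opening in mm, from 0 to 85.4. A call has 1 to 5 rows; each row shifts and turns the commanded pose from where the row before left it, along the tool's axes as they then stand; what a row does not reach is not made up. A row lasts 1/12 s, in which the tool goes at most 41.7 mm and 7.16 degrees, less where a joint would pass 70% of its speed; a pose out of reach is approached as far as the arm can. A call with a gripper value outside its range is refused whole. The fingers move at their own pace and stop on an object; the grip force is fixed at half the most. Time passes only in rows, so rows that do not move let the fingers close. It gives the time, the measured TCP pose, the force, the opening and the grip force at its end, in the units of the state.
- get_state(): the state, without advancing time (a new reading comes with each control period).
- capture(name): name is "scene" or "top" or "wrist"; returns a dict with "pixels" (480x640x3 uint8, red, green, blue), "mtx" (3x3 intrinsics, pixels), "eye" and "attitude" of the camera in the world. Camera axes: x right, y down, z forward; pixel columns grow to the right and rows downward; lengths in m; the calibration is good to about 2 mm. A picture is of the moment at which its call begins. There is no depth.
- close_job(): hands the job in; it is judged then, once.
Trained networks look in a picture, given as the dict that the camera call returned (one of the last four; its "shot" number tells which), for a name from the list of things; names that differ only in an ending like _2 or _b are one class to them, and where a whole thing is asked for, a point or a joint stands for the part that bears it (a point fixed in the world has none). Each returns a list of dicts, best first, with "confidence" (0 to 1); they miss things now and then, are a little off and sometimes report something else, mostly with a low value. They report only what shows in the picture. A call takes as long as a camera call. They do not tell look-alikes from the thing itself.
- boxes_of(picture, label): "pixel" ([column, row] in pixels, amid what is visible of it).
- trace(picture, label): "mask" (480x640 bool, what is visible of it) and "pixel" ([column, row] in pixels, amid what is visible of it).
- pinpoint(picture, label): "pixel" ([column, row] in pixels: a listed point, or the origin of a listed thing).
The state is a dict: "t": time; "joint_positions": joint angles; "joint_vel": joint speeds; "tau": joint torques, N m; "tcp_pos": TCP position; "ee_rot": TCP orientation; "force": force on the tool from outside, world axes, zero at the start; "wrist_torque": the same for the moment, N m; "gripper_width": finger opening in m; "grip_force": force on a finger pad.
Only numpy, scipy, OpenCV 4.12 (cv2) and the standard library are available. Lean on these libraries where they do the work, as an engineer would, in place of code of your own. Each camera call takes 0.05 s, during which the arm holds its last target. There are 200 camera calls.

## Working session

There is one attempt and no reset: what is moved stays moved. The work goes in short steps, Python scripts to look and compute and a tool call to move; the robot and the scene stay as the last step left them, time stands still between calls to the robot, and variables do not carry over. Pictures are saved under pics/ and viewed, at most 10 in all, crops included, and the job is handed in when it is done.

Besides the shell and the picture viewer there is one more tool, called after "Emit:" as name([rows], argument=value, ...), one row to a line, values as JSON. step_arm: Moves the arm, as the interface text tells. Its arguments: {"type":"object","properties":{"plan":{"type":"array"}},"required":["plan"]}

```bash
mkdir -p pics; ls; python3 - <<'E'
from station import *
import cv2,numpy as np
s=get_state(); print({k:np.round(v,3) for k,v in s.items()})
ims=[]
for n in ["scene","top"]:
    p=capture(n); print(n,p['shot'],np.round(p['mtx'],1).tolist(),np.round(p['eye'],3),np.round(p['attitude'],3).tolist())
    cv2.imwrite(f"pics/{n}0.png",p['pixels'][:,:,::-1])
    for l in ["fallen","bottle_a","starter","reset_mouth","pin","pin_grip","tool_block","driver","tkey","cup","nozzle","conveyor"]:
        print(l,[(np.round(d['pixel']).astype(int).tolist(),round(float(d['confidence']),2)) for d in pinpoint(p,l)][:6],'|',[(np.round(d['pixel']).astype(int).tolist(),round(float(d['confidence']),2)) for d in boxes_of(p,l)][:6])
E
```

```text
pics
{'t': np.float64(0.0), 'joint_positions': array([ 1.188,  0.314,  0.045,  1.304, -0.   ,  1.431]), 'joint_vel': array([ 0.   , -0.002,  0.   , -0.001,  0.001,  0.   ]), 'tau': array([ 0.0000e+00, -4.8062e+01,  2.9854e+01,  1.9000e-02, -0.0000e+00,
       -0.0000e+00]), 'tcp_pos': array([0.138, 0.558, 0.255]), 'ee_rot': array([-3.800e-01, -3.118e+00,  3.000e-03]), 'force': array([-0.232,  0.267,  0.244]), 'wrist_torque': array([ 0.038,  0.01 , -0.031]), 'grip_force': np.float64(0.0), 'gripper_width': np.float64(0.085)}
scene 1 [[623.0, 0.0, 324.9], [0.0, 623.0, 250.5], [0.0, 0.0, 1.0]] [ 1.224 -0.232  1.134] [-2.059, -1.427, 0.537]
fallen [([461, 211], 0.92), ([311, 359], 0.76), ([357, 183], 0.75)] | [([378, 200], 0.92), ([349, 345], 0.85), ([477, 232], 0.71), ([398, 241], 0.63)]
bottle_a [([181, 416], 0.94), ([222, 402], 0.93), ([476, 308], 0.65), ([179, 329], 0.5)] | [([482, 286], 0.66), ([394, 266], 0.61), ([212, 378], 0.6), ([172, 390], 0.57)]
starter [([181, 332], 0.9)] | [([391, 267], 0.53)]
reset_mouth [([192, 305], 0.76)] | [([176, 318], 0.63), ([333, 312], 0.38)]
pin [] 
[... 891 characters left out ...]
.95), ([434, 147], 0.75), ([464, 141], 0.66)]
starter [([436, 232], 0.9)] | [([442, 228], 0.67)]
reset_mouth [([436, 223], 0.6), ([438, 233], 0.27), ([219, 167], 0.25)] | [([446, 228], 0.93), ([264, 227], 0.73), ([229, 223], 0.48)]
pin [([282, 224], 0.46)] | []
pin_grip [([280, 222], 0.64)] | [([282, 225], 0.42)]
tool_block [([263, 227], 0.86)] | [([265, 228], 0.89), ([253, 218], 0.31)]
driver [([237, 227], 0.46)] | [([230, 225], 0.67), ([435, 145], 0.37)]
tkey [([259, 225], 0.58)] | [([255, 221], 0.58), ([280, 223], 0.56)]
cup [([361, 206], 0.89)] | [([360, 205], 0.85)]
nozzle [([320, 208], 0.63)] | [([322, 207], 0.55)]
conveyor [([341, 160], 0.81)] | [([363, 161], 0.89), ([443, 231], 0.4)]
```

View pics/scene0.png

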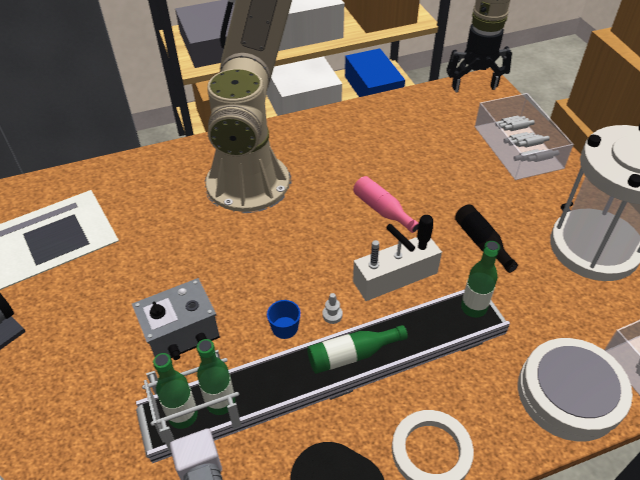

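View pics/top0.png

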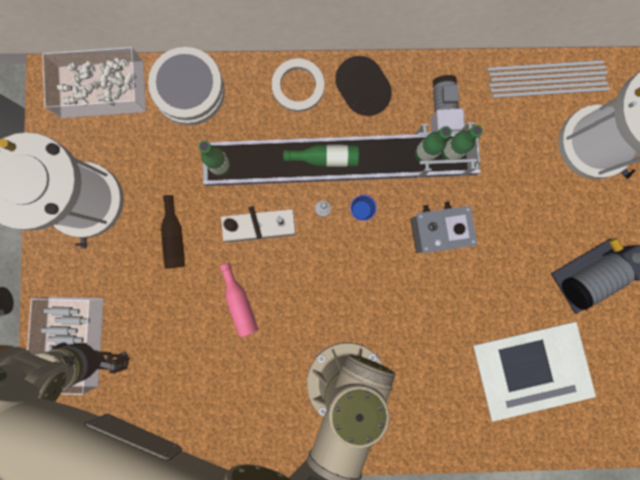

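The scene shows three bottles that could be the fallen one, at these scene pixels:
- **Green:** (358,345), lying on the belt with its neck toward bottle_c.
- **Pink:** (385,203), on the bench.
- **Black:** (487,237), on the bench.

Only the green one on the belt fits the description. The pin looks like the slim ribbed tool at scene (374,255), top (281,222). The collared hole is at scene (192,305), top (433,227). Next I'll measure these and confirm with one enlarged crop.

```bash
cat > h.py <<'E'
from station import *
import cv2,numpy as np
from scipy.spatial.transform import Rotation as R
def rot(p):
    a=np.array(p['attitude'],float); return R.from_rotvec(a).as_matrix() if a.size==3 else a
def ray(p,px):
    return rot(p)@np.array([*(np.linalg.inv(p['mtx'])@[px[0],px[1],1])])
def onz(p,px,z):
    d=ray(p,px); e=np.array(p['eye']); return e+d*(z-e[2])/d[2]
def proj(p,X):
    c=rot(p).T@(np.array(X)-p['eye']); c=p['mtx']@c; return c[:2]/c[2]
def tri(obs):
    A=np.zeros((3,3));b=np.zeros(3)
    for p,px in obs:
        d=ray(p,px);d/=np.linalg.norm(d);M=np.eye(3)-np.outer(d,d);A+=M;b+=M@p['eye']
    return np.linalg.solve(A,b)
def best(l,near,key='pixel'):
    return min(l,key=lambda d:np.hypot(*(np.array(d[key])-near))) if l else None
E
python3 - <<'E'
from h import *
s=capture("scene");t=capture("top")
for n,p,c in(("scene",s,(358,345)),("top",t,(322,156))):
    L=trace(p,"fallen");m=best(L,c)
    print(n,[(np.round(d['pixel']),round(d['confidence'],2)) for d in L])
    ys,xs=np.nonzero(m['mask']);P=np.c_[xs,ys].astype(float);print(len(P),P.min(0),P.max(0))
    W=np.array([onz(p,q,.073)[:2] for q in P])
    c0=W.mean(0);v=np.linalg.svd(W-c0,full_matrices=False)[2][0];v*=np.sign(v[1]);a=(W-c0)@v
    f=c0+v*a.min();e=c0+v*a.max();print("foot",f.round(4),"mouth",e.round(4),"len",np.ptp(a).round(4),"dir",v.round(3))
def pp(p,l,c):
    m=best(pinpoint(p,l),c);return m['pixel'] if m else None
for l,a,b in(("pin_grip",(378,252),(280,222)),("reset_mouth",(192,305),(434,225)),("bottle_a",(181,416),(454,152)),("bottle_b",(222,402),(427,153)),("bottle_c",(476,308),(219,167)),("tool_block",(395,275),(263,227)),("starter",(181,332),(436,232)),("conveyor",(329,374),(341,160)),("cup",(282,328),(361,206)),("nozzle",(333,316),(320,208))):
    q=pp(s,l,a);r=pp(t,l,b);print(l,q,r,tri([(s,q),(t,r)]).round(4) if q is not None and r is not None else None)
a=cv2.resize(s['pixels'][215:390,330:450],None,fx=3.4,fy=3.4,interpolation=3);b=cv2.resize(s['pixels'][270:360,130:225],None,fx=4,fy=4,interpolation=3)
o=np.zeros((600,800,3),np.uint8);o[:a.shape[0],:a.shape[1]]=a[:600];o[:b.shape[0],410:410+b.shape[1]]=b[:,:390]
cv2.imwrite("pics/crop1.png",o[:,:,::-1])
E
```

```text
scene [(array([379., 200.]), 0.9), (array([350., 345.]), 0.88), (array([479., 231.]), 0.58)]
2402 [307. 326.] [406. 372.]
foot [ 0.617  -0.0446] mouth [0.6207 0.1627] len 0.2073 dir [0.018 1.   ]
top [(array([325., 156.]), 0.83), (array([171., 235.]), 0.79), (array([237., 304.]), 0.65)]
1330 [283. 144.] [358. 166.]
foot [ 0.6171 -0.0382] mouth [0.6216 0.1641] len 0.2023 dir [0.022 1.   ]
pin_grip [374.8, 250.6] [281.8, 221.9] [0.4369 0.1696 0.1192]
reset_mouth [190.9, 302.2] [436.6, 222.5] [ 0.4281 -0.2306  0.1139]
bottle_a [180.7, 412.6] [450.8, 152.1] [ 0.6274 -0.2996  0.0521]
bottle_b [220.1, 398.9] [450.8, 152.1] [ 0.629  -0.255   0.0865]
bottle_c [474.7, 305.7] [218.3, 169.7] [0.5936 0.345  0.0351]
tool_block [393.4, 274.2] [261.4, 226.2] [0.4362 0.2283 0.0118]
starter [181.8, 334.4] [438.3, 231.1] [ 0.4156 -0.2672 -0.0022]
conveyor [328.9, 374.9] [341.3, 162.9] [ 6.173e-01 -1.000e-04 -9.500e-03]
cup [282.3, 328.2] [362.0, 208.2] [ 0.4828 -0.0557  0.0041]
nozzle [336.6, 314.5] [322.9, 205.0] [0.4944 0.06   0.0128]
```

View pics/crop1.png

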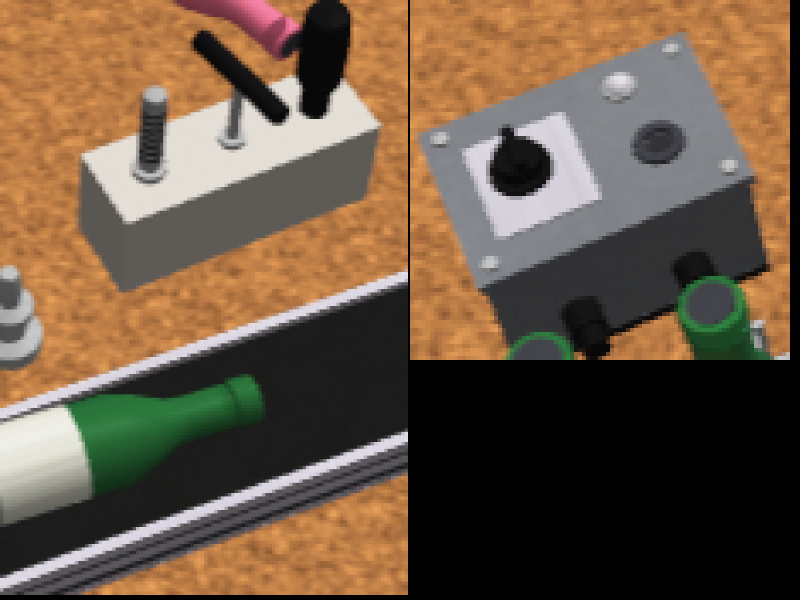

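The crop confirms all three targets. The ribbed slim handle in front of the block is the pin, next to the T bar and the thick black driver. The collared hole is at scene (192,305), the selector sits on the white plate, and the green bottle lies on the belt. Fallen foot ≈ (0.617,-0.040) and mouth ≈ (0.621,0.163), which gives a length of about 203 mm as expected.

```bash
cat >> h.py <<'E'
def plan(way,ang=None,grip=85,step=35,dturn=6.5,start=None):
    """rows in tool axes through world waypoints; ang = world angle (deg) wanted for tool y"""
    s=get_state();T=R.from_rotvec(s['ee_rot']);pos=np.array(s['tcp_pos'])
    y=T.apply([0,1,0]);cur=np.degrees(np.arctan2(y[1],y[0]))
    rem=0 if ang is None else (cur-ang+180)%360-180
    rows=[]
    for w in way:
        d=np.array(w)-pos;n=max(1,int(np.ceil(np.linalg.norm(d)/step)))
        if w is way[-1]: n=max(n,int(np.ceil(abs(rem)/dturn)))
        for i in range(n):
            loc=T.inv().apply(d/n);t=float(np.clip(rem,-dturn,dturn))
            t=round(t,1);rows.append([*[round(float(v),1) for v in loc*1000],t,grip]);rem-=t
            T=T*R.from_rotvec([0,0,np.radians(t)])
        pos=np.array(w)
    for i in range(0,len(rows),5):print(rows[i:i+5])
    print("angle now",cur.round(1),"pos",np.round(s['tcp_pos'],4))
E
python3 -c "
from h import *
plan([(.2,.5,.33),(.6205,.138,.2)],-1.2,55)
s=capture('scene');t=capture('top')
print(onz(s,(192,305),.094),onz(s,(374.8,250.6),.117),onz(t,(281.8,221.9),.117))
for p,c in((s,(192,305)),(t,(434,225))): print([(np.round(d['pixel'],1),round(d['confidence'],2),onz(p,d['pixel'],.094).round(4)) for d in pinpoint(p,'reset_mouth')])
"
```

```text
[[-73.9, -41.6, -73.7, 6.5, 55], [-47.3, -17.5, 11.8, 6.5, 55], [-49.0, -12.0, 11.8, 6.5, 55], [-50.0, -6.4, 11.8, 6.5, 55], [-50.4, -0.7, 11.8, 6.5, 55]]
[[-50.2, 5.0, 11.8, 6.5, 55], [-49.3, 10.6, 11.8, 6.5, 55], [-47.8, 16.2, 11.8, 6.5, 55], [-45.6, 21.5, 11.8, 6.5, 55], [-42.9, 26.5, 11.8, 6.5, 55]]
[[-39.6, 31.2, 11.8, 6.5, 55], [-35.9, 35.5, 11.8, 5.8, 55]]
angle now 76.1 pos [0.1383 0.5582 0.2563]
[ 0.42118237 -0.22828107  0.094     ] [0.43588413 0.17281759 0.117     ] [0.43628836 0.16752691 0.117     ]
[(array([190.3, 307. ]), 0.6, array([ 0.4249, -0.2326,  0.094 ]))]
[(array([436.7, 221.5]), 0.76, array([ 0.4323, -0.2383,  0.094 ]))]
```

```bash
sed -i 's#/step)))#/step*1000)))#' h.py; python3 -c "
from h import *
plan([(.18,.53,.32),(.6205,.138,.2)],-1.2,55)
"
```

```text
[[-15.8, -5.8, -21.2, 6.5, 55], [-16.3, -3.9, -21.2, 6.5, 55], [-16.7, -2.1, -21.2, 6.5, 55], [-32.4, -4.7, 6.7, 6.5, 55], [-32.7, -1.0, 6.7, 6.5, 55]]
[[-32.6, 2.7, 6.7, 6.5, 55], [-32.1, 6.4, 6.7, 6.5, 55], [-31.2, 10.0, 6.7, 6.5, 55], [-29.9, 13.5, 6.7, 6.5, 55], [-28.2, 16.7, 6.7, 6.5, 55]]
[[-26.1, 19.8, 6.7, 6.5, 55], [-23.7, 22.7, 6.7, 5.8, 55], [-21.3, 24.9, 6.7, -0.0, 55], [-21.3, 24.9, 6.7, -0.0, 55], [-21.3, 24.9, 6.7, -0.0, 55]]
[[-21.3, 24.9, 6.7, -0.0, 55], [-21.3, 24.9, 6.7, -0.0, 55], [-21.3, 24.9, 6.7, -0.0, 55], [-21.3, 24.9, 6.7, -0.0, 55], [-21.3, 24.9, 6.7, -0.0, 55]]
[[-21.3, 24.9, 6.7, -0.0, 55]]
angle now 76.1 pos [0.1383 0.5582 0.2563]
```

Emit:
step_arm([
  [-16,-6,-21,6.5,55],
  [-16,-4,-21,6.5,55],
  [-17,-2,-21,6.5,55],
  [-32,-5,7,6.5,55],
  [-33,-1,7,6.5,55],
])

```text
t: 4.32
tcp_pos: [0.2298, 0.4867, 0.3072]
ee_rot: [1.243, 2.884, 0.007]
force: [1.6, 0.9, -0.7]
gripper_width: 0.055
grip_force: 0.0
```

Emit:
step_arm([
  [-33,3,7,6.5,55],
  [-32,6,7,6.5,55],
  [-31,10,7,6.5,55],
  [-30,13,7,6.5,55],
  [-28,17,7,6.5,55],
])

```text
t: 4.73
tcp_pos: [0.3519, 0.3758, 0.2702]
ee_rot: [2.003, 2.42, 0.001]
force: [0.4, -0.6, 0.0]
gripper_width: 0.0549
grip_force: 0.0
```

Emit:
step_arm([
  [-26,20,7,6.5,55],
  [-24,23,7,5.8,55],
  [-21,25,7,0,55],
  [-21,25,7,0,55],
  [-21,25,7,0,55],
])

```text
t: 5.15
tcp_pos: [0.4752, 0.2674, 0.2351]
ee_rot: [2.245, 2.198, 0.001]
force: [-0.6, 0.6, -0.2]
gripper_width: 0.0549
grip_force: 0.0
```

Emit:
step_arm([
  [-21,25,7,0,55],
  [-21,25,7,0,55],
  [-21,25,7,0,55],
  [-21,25,7,0,55],
  [-21,25,7,0,55],
])

```text
t: 5.57
tcp_pos: [0.598, 0.1598, 0.2]
ee_rot: [-2.245, -2.198, -0.0]
force: [-1.0, 0.5, -0.7]
gripper_width: 0.0552
grip_force: 0.0
```

Emit:
step_arm([
  [-21,25,7,0,55],
  [0,0,0,0,55],
  [0,0,0,0,55],
])

```text
t: 5.82
tcp_pos: [0.6221, 0.1379, 0.192]
ee_rot: [-2.247, -2.194, 0.002]
force: [-1.4, -0.0, -0.5]
gripper_width: 0.0548
grip_force: 0.0
```

```bash
python3 -c "
from h import *
s=get_state();print(s['t'],s['tcp_pos'],s['joint_positions'])
w=capture('wrist');cv2.imwrite('pics/w1.png',w['pixels'][:,:,::-1])
T=R.from_rotvec(s['ee_rot']).as_matrix();print(T.round(3))
for l in('fallen',):
  print([(np.round(d['pixel']),round(d['confidence'],2)) for d in boxes_of(w,l)])
  for m in trace(w,l):
    ys,xs=np.nonzero(m['mask']);W=np.array([onz(w,q,.073)[:2] for q in np.c_[xs,ys]])
    c0=W.mean(0);v=np.linalg.svd(W-c0,full_matrices=False)[2][0];v*=np.sign(v[1]);a=(W-c0)@v;b=(W-c0)@[v[1],-v[0]]
    e=a>np.percentile(a,92)
    print('ends',c0+v*a.min(),c0+v*a.max(),v,'neck c',W[e].mean(0))
"
```

```text
5.8167 [0.6221167  0.13791576 0.19201499] [9.21933526e-02 4.58759291e-01 1.03340354e-01 1.21704560e+00
 2.04400929e-04 1.68710333e+00]
[[ 0.024  1.    -0.002]
 [ 1.    -0.024  0.   ]
 [ 0.    -0.002 -1.   ]]
[(array([315., 325.]), 0.83)]
ends [0.61715348 0.00505776] [0.62034583 0.16423289] [0.02005156 0.99979895] neck c [0.61992381 0.15606059]
```

View pics/w1.png

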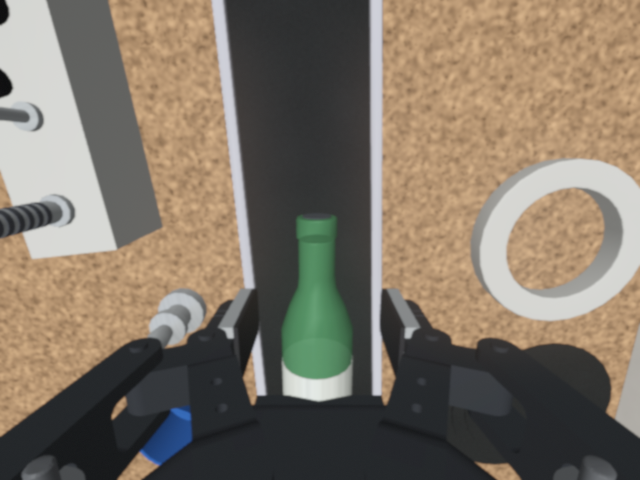

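Wrist view: the mouth is at (316,216) and the bottle axis is centred between the fingers. I'll go down so the pads overlap only about 5 mm of the lip. That keeps the contact short, so the bottle can pivot in the grip.

Emit:
step_arm([
  [3,-2,28,0,55],
  [0,0,28,0,55],
  [0,0,28,0,55],
  [0,0,20,0,55],
  [0,0,9,0,55],
])

```text
t: 6.38
tcp_pos: [0.6167, 0.1437, 0.0778]
ee_rot: [-2.241, -2.198, 0.005]
force: [-0.9, -0.2, 0.1]
gripper_width: 0.0548
grip_force: 0.0
```

Emit:
step_arm([
  [0,0,0,0,40],
  [0,0,0,0,32],
  [0,0,0,0,20],
  [0,0,0,0,20],
  [0,0,0,0,20],
])

```text
t: 6.8
tcp_pos: [0.6205, 0.143, 0.082]
ee_rot: [2.244, 2.197, 0.004]
force: [0.1, 1.5, 1.6]
gripper_width: 0.0268
grip_force: 59.0
```

Emit:
step_arm([
  [0,0,0,0,20],
  [0,0,0,0,20],
  [0,0,-4,0,20],
  [0,0,-8,0,20],
  [0,0,-8,0,20],
])

```text
t: 7.22
tcp_pos: [0.6189, 0.1423, 0.1004]
ee_rot: [-2.244, -2.197, 0.002]
force: [0.3, 0.5, -2.0]
gripper_width: 0.0271
grip_force: 59.2
```

Emit:
step_arm([
  [0,0,-8,0,20],
  [0,0,-8,0,20],
  [0,0,0,0,20],
])

```text
t: 7.47
tcp_pos: [0.6207, 0.1426, 0.1187]
ee_rot: [2.243, 2.196, 0.004]
force: [1.2, -0.1, -1.0]
gripper_width: 0.027
grip_force: 59.0
```

```bash
python3 -c "
from h import *
s=get_state();print(s['t'],s['tcp_pos'],s['force'],s['wrist_torque'],s['gripper_width'])
p=capture('scene');cv2.imwrite('pics/s2.png',cv2.resize(p['pixels'][180:420,250:530,::-1],None,fx=2.5,fy=2.5))
"
```

```text
7.4667 [0.62072941 0.14260834 0.11874669] [ 1.17773715 -0.109059   -0.9532532 ] [ 0.19341755 -0.08991083  0.0078834 ] 0.026994741774576524
```

View pics/s2.png

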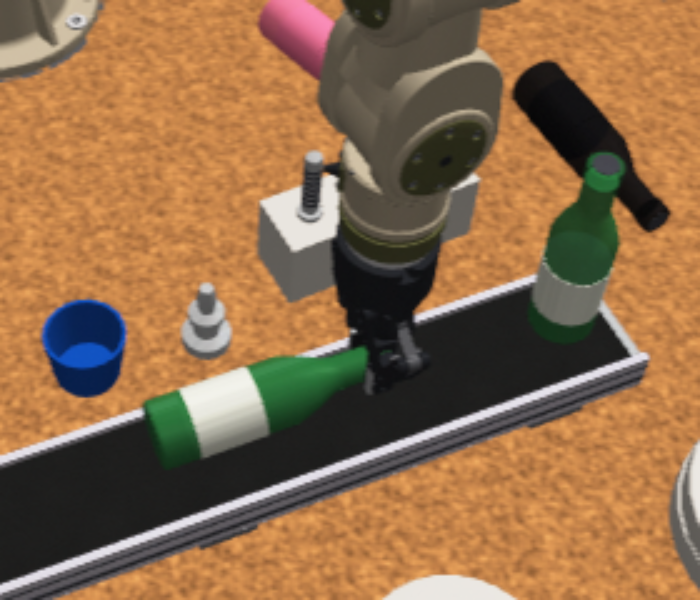

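```bash
cat >> h.py <<'E'
PROF=[(0,28),(112,28),(146,14.5),(156,13.5),(184,13.5),(184,15),(200,15)]
def sil(p,foot,ax):
    u=np.cross(ax,[1,0,0.01]);u/=np.linalg.norm(u);v=np.cross(ax,u);m=np.zeros((480,640),np.uint8)
    a=np.linspace(0,2*np.pi,24)
    C=[np.array([proj(p,np.array(foot)+ax*h/1e3+(u*np.cos(t)+v*np.sin(t))*r/1e3) for t in a]) for h,r in PROF]
    for A,B in zip(C,C[1:]): cv2.fillConvexPoly(m,cv2.convexHull(np.r_[A,B].astype(np.float32)).astype(np.int32),1)
    return m>0
def fit_tilt(p,near,grip=None,L0=.180):
    """tilt (deg, 0 lying, 90 upright) of the bottle pivoting at the grip"""
    from scipy.optimize import minimize
    s=get_state();G=np.array(s['tcp_pos'])-[0,0,.006]
    m=best(trace(p,'fallen'),near)['mask'];o=[]
    for th in np.radians(np.arange(-20,111,2.)):
        for L in L0+np.arange(-.012,.013,.004):
            ax=np.array([.02*np.cos(th),np.cos(th),np.sin(th)]);S=sil(p,G-ax*L,ax)
            o.append(((S&m).sum()/(m).sum()+ (S&m).sum()/(S|m).sum(),np.degrees(th),L,G-ax*L))
    o.sort(key=lambda x:-x[0]);return o[0]
E
python3 -c "
from h import *
for n,c in(('scene',(352,345)),('top',(325,156))):
  p=capture(n); print(n,fit_tilt(p,c))
"
```

```text
scene (np.float64(1.8584420929465266), np.float64(8.0), np.float64(0.184), array([ 0.61624508, -0.03961241,  0.08536395]))
top (np.float64(1.5428375599725839), np.float64(8.0), np.float64(0.18), array([ 0.61563866, -0.03572838,  0.08490568]))
```

Emit:
step_arm([
  [-1,0,-12,0,20],
  [-2,0,-12,0,20],
  [-3,0,-12,0,20],
  [-4,0,-12,0,20],
  [0,0,0,0,20],
])

```text
t: 8.13
tcp_pos: [0.6204, 0.1321, 0.1663]
ee_rot: [2.244, 2.196, 0.003]
force: [1.5, -0.8, -1.4]
gripper_width: 0.0272
grip_force: 59.1
```

```bash
python3 -c "
from h import *
s=get_state();print(s['t'],s['tcp_pos'],s['force'],s['wrist_torque'],s['gripper_width'])
for n,c in(('scene',(352,335)),('top',(325,156))):
  p=capture(n); print(n,fit_tilt(p,c))
"
```

```text
8.1333 [0.62041307 0.13213351 0.1663325 ] [ 1.52799276 -0.80015446 -1.42090007] [ 0.13800733 -0.05096291 -0.00225627] 0.027192995426460028
scene (np.float64(1.8456807296966753), np.float64(6.000000000000001), np.float64(0.184), array([ 0.6163635 , -0.05057438,  0.1398926 ]))
top (np.float64(1.5292604501607716), np.float64(8.0), np.float64(0.18), array([ 0.61532915, -0.04558412,  0.13233244]))
```

The bottle lifts almost rigidly: tilt is about 7° and the grip is on the 27 mm neck. I'll set it back down and regrip with only a few millimetres of the mouth between the pad edges.

Emit:
step_arm([
  [0,0,20,0,20],
  [0,0,20,0,20],
  [0,0,15,0,20],
  [0,0,10,0,20],
  [0,0,8,0,20],
])

```text
t: 8.75
tcp_pos: [0.6181, 0.1327, 0.0892]
ee_rot: [-2.243, -2.197, 0.004]
force: [-0.2, 0.4, -1.2]
gripper_width: 0.0266
grip_force: 59.0
```

Emit:
step_arm([
  [0,0,6,0,20],
  [0,0,5,0,20],
  [0,0,1,0,20],
  [0,0,0,0,20],
])

```text
t: 9.08
tcp_pos: [0.6195, 0.1328, 0.0799]
ee_rot: [2.244, 2.198, 0.001]
force: [-1.9, 0.3, 1.0]
gripper_width: 0.0273
grip_force: 59.3
```

Emit:
step_arm([
  [0,0,0,0,29],
  [0,0,0,0,33],
  [0,0,0,0,40],
  [12,0,0,0,45],
  [13,0,0,0,45],
])

```text
t: 9.5
tcp_pos: [0.6202, 0.1577, 0.0796]
ee_rot: [2.246, 2.196, 0.001]
force: [-0.7, 1.2, 0.4]
gripper_width: 0.045
grip_force: 0.0
```

Emit:
step_arm([
  [0,0,0,0,40],
  [0,0,0,0,32],
  [0,0,0,0,20],
  [0,0,0,0,20],
  [0,0,0,0,20],
])

```text
t: 9.92
tcp_pos: [0.6199, 0.1578, 0.0794]
ee_rot: [-2.245, -2.198, -0.001]
force: [0.2, 1.7, 1.2]
gripper_width: 0.0248
grip_force: 58.7
```

Emit:
step_arm([
  [0,0,0,0,20],
  [0,0,-5,0,20],
  [0,0,-12,0,20],
  [0,0,-12,0,20],
  [0,0,-12,0,20],
])

```text
t: 10.33
tcp_pos: [0.6192, 0.1569, 0.1203]
ee_rot: [-2.245, -2.196, 0.002]
force: [-0.5, 0.7, -1.1]
gripper_width: 0.0245
grip_force: 58.8
```

Emit:
step_arm([
  [0,0,-12,0,20],
  [0,0,-12,0,20],
  [0,0,-12,0,20],
  [0,0,0,0,20],
])

```text
t: 10.67
tcp_pos: [0.6212, 0.1572, 0.1592]
ee_rot: [2.243, 2.195, 0.005]
force: [-0.1, 0.2, 0.4]
gripper_width: 0.0203
grip_force: 0.0
```

```bash
python3 -c "
from h import *
s=get_state();print(s['t'],s['tcp_pos'],s['force'],s['wrist_torque'],s['gripper_width'])
for n,c in(('scene',(352,335)),('top',(325,156))):
  p=capture(n); print(n,fit_tilt(p,c,L0=.206))
"
```

```text
10.6667 [0.6212111  0.15716928 0.15922976] [-0.13059414  0.22924614  0.37159632] [-0.00654133 -0.00896048  0.01801367] 0.02031324641932791
scene (np.float64(1.5674287669006741), np.float64(24.000000000000004), np.float64(0.218), array([ 0.61679697, -0.04198062,  0.06318609]))
top (np.float64(1.2298224005630534), np.float64(22.0), np.float64(0.218), array([ 0.6156099 , -0.04495914,  0.06823063]))
```

The mouth slid out of the grip: I lifted straight up while the mouth travels on an arc. That means the short contact does pivot. I'll measure the bottle again, regrip with about 6 mm of contact, and follow the arc about the foot edge.

Emit:
step_arm([
  [-10,0,-20,0,55],
  [-9,0,-20,0,55],
  [0,0,0,0,55],
  [0,0,0,0,55],
])

```text
t: 11.2
tcp_pos: [0.6199, 0.1382, 0.1966]
ee_rot: [2.245, 2.196, 0.002]
force: [0.5, 0.3, 0.1]
gripper_width: 0.0549
grip_force: 0.0
```

```bash
cat >> h.py <<'E'
def fit_lying(views):
    from scipy.optimize import minimize
    def f(v):
        ax=np.array([np.sin(v[2]),np.cos(v[2]),0]);c=0
        for p,m in views:
            S=sil(p,[v[0],v[1],.073],ax)&(np.indices((480,640))[0]<p.get('rmax',480));M=m&(np.indices((480,640))[0]<p.get('rmax',480));c+=(S&M).sum()/(S|M).sum()
        return -c
    r=minimize(f,[.617,-.042,.02],method='Nelder-Mead',options=dict(initial_simplex=[[.615,-.05,.0],[.625,-.045,.02],[.617,-.035,.02],[.617,-.042,.05]],maxiter=120));return r.x,-r.fun
E
python3 -c "
from h import *
s=get_state();print(s['t'],s['tcp_pos'])
V=[]
for n,c in(('scene',(349,345)),('top',(325,156)),('wrist',(315,300))):
  p=capture(n);m=best(trace(p,'fallen'),c)
  if n=='wrist':p['rmax']=390;cv2.imwrite('pics/w2.png',p['pixels'][:,:,::-1])
  print(n,np.round(m['pixel']),fit_lying([(p,m['mask'])]));V.append((p,m['mask']))
x,q=fit_lying(V);print(x,q,'mouth',x[:2]+.2*np.array([np.sin(x[2]),np.cos(x[2])]))
"
```

```text
11.2 [0.61994839 0.13818694 0.19663391]
scene [334. 345.] (array([ 0.61930946, -0.06460642, -0.16061149]), np.float64(0.9588822355289421))
top [347. 158.] (array([ 0.61040587, -0.08207896, -0.02010226]), np.float64(0.5463552724699221))
wrist [293. 342.] (array([ 0.61732246, -0.06544285, -0.1554185 ]), np.float64(0.9734725553830958))
[ 0.61836458 -0.06535959 -0.1620557 ] 2.478819647385886 mouth [0.58609511 0.13201994]
```

View pics/w2.png

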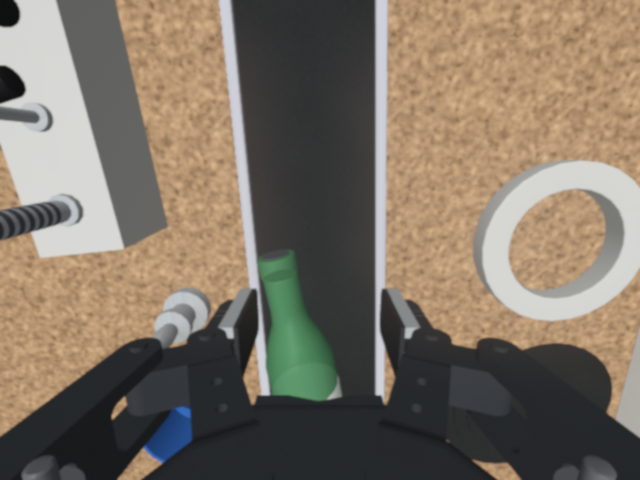

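The wrist view shows the mouth at (277,257), turned toward the left rail. Fit: foot (0.618,-0.065), yaw -0.16 rad, mouth (0.586,0.132), with over 96% overlap in the scene and wrist views. I'll line the tool up with it.

Emit:
step_arm([
  [0,0,0,-5.3,50],
  [0,0,0,-5.3,50],
  [3,-17,20,0,50],
  [0,-17,25,0,50],
  [0,0,25,0,50],
])

```text
t: 11.92
tcp_pos: [0.5825, 0.1362, 0.1255]
ee_rot: [-2.03, -2.395, 0.002]
force: [-0.4, 0.2, -0.6]
gripper_width: 0.0497
grip_force: 0.0
```

```bash
python3 -c "
from h import *
plan([(.586,.136,.082)],9.2,50)
"
```

```text
[[-0.4, 1.8, 21.7, 0.2, 50], [-0.4, 1.8, 21.7, 0.0, 50]]
angle now 9.4 pos [0.5825 0.1362 0.1255]
```

Emit:
step_arm([
  [0,1,22,0,50],
  [0,0,21,0,50],
  [0,0,0,0,40],
  [0,0,0,0,34],
  [0,0,0,0,20],
])

```text
t: 12.33
tcp_pos: [0.5868, 0.1363, 0.0841]
ee_rot: [2.032, 2.396, 0.001]
force: [-0.5, -0.4, -0.8]
gripper_width: 0.0267
grip_force: 59.0
```

Emit:
step_arm([
  [0,0,0,0,20],
  [0,0,0,0,20],
  [0,0,0,0,20],
  [0,0,0,0,20],
])

```text
t: 12.67
tcp_pos: [0.587, 0.1363, 0.0842]
ee_rot: [2.031, 2.395, 0.002]
force: [0.3, 0.4, -0.1]
gripper_width: 0.0271
grip_force: 59.0
```

```bash
python3 -c "
import numpy as np
L=.197
th=np.radians(np.arange(0,91,3));x=L*np.cos(th)-.028*np.sin(th);z=L*np.sin(th)+.028*np.cos(th)
print([[round(a*1e3,1),round(-b*1e3,1)] for a,b in zip(np.diff(x),np.diff(z))])
"
```

```text
[[np.float64(-1.7), np.float64(-10.3)], [np.float64(-2.3), np.float64(-10.2)], [np.float64(-2.8), np.float64(-10.0)], [np.float64(-3.3), np.float64(-9.9)], [np.float64(-3.8), np.float64(-9.7)], [np.float64(-4.3), np.float64(-9.5)], [np.float64(-4.8), np.float64(-9.2)], [np.float64(-5.3), np.float64(-9.0)], [np.float64(-5.8), np.float64(-8.7)], [np.float64(-6.2), np.float64(-8.4)], [np.float64(-6.6), np.float64(-8.0)], [np.float64(-7.0), np.float64(-7.7)], [np.float64(-7.4), np.float64(-7.3)], [np.float64(-7.8), np.float64(-6.9)], [np.float64(-8.2), np.float64(-6.5)], [np.float64(-8.5), np.float64(-6.0)], [np.float64(-8.8), np.float64(-5.6)], [np.float64(-9.1), np.float64(-5.1)], [np.float64(-9.3), np.float64(-4.6)], [np.float64(-9.6), np.float64(-4.1)], [np.float64(-9.8), np.float64(-3.6)], [np.float64(-9.9), np.float64(-3.1)], [np.float64(-10.1), np.float64(-2.6)], [np.float64(-10.2), np.float64(-2.1)], [np.float64(-10.3), np.float64(-1.5)], [np.float64(-10.4), np.float64(-1.0)], [np.float64(-10.4), np.float64(-0.4)], [np.float64(-10.4), np.float64(0.1)], [np.float64(-10.4), np.float64(0.7)], [np.float64(-10.3), np.float64(1.2)]]
```

Emit:
step_arm([
  [-2,0,-10,0,20],
  [-2,0,-10,0,20],
  [-3,0,-10,0,20],
  [-3,0,-10,0,20],
  [-4,0,-10,0,20],
])

```text
t: 13.08
tcp_pos: [0.589, 0.122, 0.1349]
ee_rot: [2.032, 2.395, 0.001]
force: [-0.1, 0.3, -2.3]
gripper_width: 0.027
grip_force: 59.2
```

```bash
python3 - <<'E'
import re
t=open('h.py').read()
t=t.replace("ax=np.array([.02*np.cos(th),np.cos(th),np.sin(th)])","ax=np.array([YAW[0]*np.cos(th),YAW[1]*np.cos(th),np.sin(th)])").replace("PROF=","YAW=np.array([-.158,.987])\nPROF=")
open('h.py','w').write(t)
E
cat > tilt.py <<'E'
from h import *
import sys
s=get_state();print(s['t'],s['tcp_pos'].round(4) if hasattr(s['tcp_pos'],'round') else s['tcp_pos'],np.round(s['force'],1),s['gripper_width'])
for n,c in(('scene',(334,335)),('top',(347,156))):
  p=capture(n);o=fit_tilt(p,c,L0=float(sys.argv[1]));print(n,[np.round(v,3) for v in o])
E
python3 tilt.py .2
```

```text
13.0833 [0.589  0.122  0.1349] [-0.1  0.3 -2.3] 0.02703971765869488
scene [np.float64(1.893), np.float64(8.0), np.float64(0.204), array([ 0.622, -0.078,  0.103])]
top [np.float64(1.656), np.float64(6.0), np.float64(0.212), array([ 0.623, -0.086,  0.107])]
```

At about 7 mm of contact the bottle is still held stiffly: tilt 8°, force -2.3 N, so the full weight is on the grip. Gravity alone won't turn it. I'll use the 6 mm belt side as a ledge instead:
1. Turn the bottle across the belt with the foot against the +x side.
2. Follow an arc so the ledge forces it to rotate in the grip.

```bash
python3 -c "
from h import *
plan([(.455,.01,.125)],90,20,step=12,dturn=5.5)
t=capture('top')
for q in ((341,137),(341,184)): print(onz(t,q,.051).round(4))
g=cv2.cvtColor(t['pixels'],cv2.COLOR_RGB2GRAY)
for col in(300,390): print(col,g[128:192,col].tolist())
"
```

```text
[[-5.9, -10.0, 0.6, -5.5, 20], [-4.9, -10.6, 0.6, -5.5, 20], [-3.9, -11.0, 0.6, -5.5, 20], [-2.8, -11.3, 0.6, -5.5, 20], [-1.7, -11.5, 0.6, -5.5, 20]]
[[-0.6, -11.6, 0.6, -5.5, 20], [0.5, -11.6, 0.6, -5.5, 20], [1.6, -11.5, 0.6, -5.5, 20], [2.7, -11.3, 0.6, -5.5, 20], [3.8, -11.0, 0.6, -5.5, 20]]
[[4.8, -10.6, 0.6, -5.5, 20], [5.8, -10.1, 0.6, -5.5, 20], [6.8, -9.5, 0.6, -5.5, 20], [7.6, -8.8, 0.6, -5.5, 20], [8.4, -8.0, 0.6, -3.6, 20]]
angle now 9.4 pos [0.589  0.1221 0.1339]
[0.6756 0.0049 0.051 ]
[0.5448 0.0081 0.051 ]
300 [136, 138, 137, 137, 139, 138, 139, 139, 139, 140, 140, 140, 140, 140, 140, 142, 141, 140, 141, 140, 141, 140, 143, 141, 143, 143, 142, 143, 143, 143, 143, 143, 142, 143, 144, 142, 143, 143, 143, 145, 144, 143, 143, 144, 144, 144, 145, 144, 144, 144, 144, 145, 144, 144, 145, 144, 145, 145, 144, 144, 144, 144, 145, 144]
390 [119, 121, 121, 119, 115, 113, 121, 144, 169, 162, 118, 68, 43, 42, 43, 44, 44, 44, 45, 45, 43, 45, 46, 44, 46, 44, 45, 43, 45, 46, 44, 43, 44, 45, 44, 43, 44, 45, 44, 43, 43, 42, 42, 46, 75, 128, 166, 162, 121, 84, 90, 111, 120, 120, 118, 113, 108, 110, 116, 120, 121, 119, 121, 127]
```

Emit:
step_arm([
  [-6,-10,1,-5.5,20],
  [-5,-11,1,-5.5,20],
  [-4,-11,1,-5.5,20],
  [-3,-11,1,-5.5,20],
  [-2,-11,1,-5.5,20],
])

```text
t: 13.75
tcp_pos: [0.5433, 0.0844, 0.1273]
ee_rot: [-1.397, -2.812, 0.001]
force: [-0.5, -0.9, -1.7]
gripper_width: 0.0267
grip_force: 59.2
```

Emit:
step_arm([
  [-1,-12,1,-5.5,20],
  [1,-12,1,-5.5,20],
  [2,-11,1,-5.5,20],
  [3,-11,0,-5.5,20],
  [4,-11,0,-5.5,20],
])

```text
t: 14.17
tcp_pos: [0.4977, 0.0479, 0.1243]
ee_rot: [-0.688, -3.063, 0.001]
force: [1.2, -0.3, -1.5]
gripper_width: 0.0265
grip_force: 59.3
```

Emit:
step_arm([
  [5,-11,0,-5.5,20],
  [6,-10,0,-5.5,20],
  [7,-9,0,-5.5,20],
  [7,-9,0,-5.5,20],
  [8,-8,0,-3.6,20],
])

```text
t: 14.58
tcp_pos: [0.4535, 0.0106, 0.1245]
ee_rot: [0.007, -3.14, -0.0]
force: [-0.0, -0.0, -1.4]
gripper_width: 0.0265
grip_force: 59.2
```

```bash
cat > tilt.py <<'E'
import h
from h import *
import sys
s=get_state();T=R.from_rotvec(s['ee_rot']).as_matrix();h.YAW=T[:2,0]
print(s['t'],np.round(s['tcp_pos'],4),np.round(s['force'],1),s['gripper_width'],'toolx',T[:,0].round(3))
for n,c in(('scene',(328,320)),('top',(330,170))):
  p=capture(n);L=trace(p,'fallen');print([np.round(d['pixel']) for d in L]);o=fit_tilt(p,c,L0=float(sys.argv[1]));print(n,[np.round(v,3) for v in o])
  if len(sys.argv)>2 and n=='scene': cv2.imwrite('pics/'+sys.argv[2],cv2.resize(p['pixels'][180:420,200:480,::-1],None,fx=2.5,fy=2.5))
E
python3 tilt.py .2 s3.png
```

```text
14.5833 [0.4535 0.0106 0.1245] [-0.  -0.  -1.4] 0.02645960925742224 toolx [-1.    -0.005  0.002]
[array([327., 329.]), array([477., 232.]), array([381., 203.])]
scene [np.float64(1.921), np.float64(10.0), np.float64(0.204), array([0.654, 0.011, 0.083])]
[array([240., 308.]), array([170., 236.]), array([334., 145.])]
top [np.float64(1.23), np.float64(16.0), np.float64(0.212), array([0.659, 0.012, 0.061])]
```

View pics/s3.png

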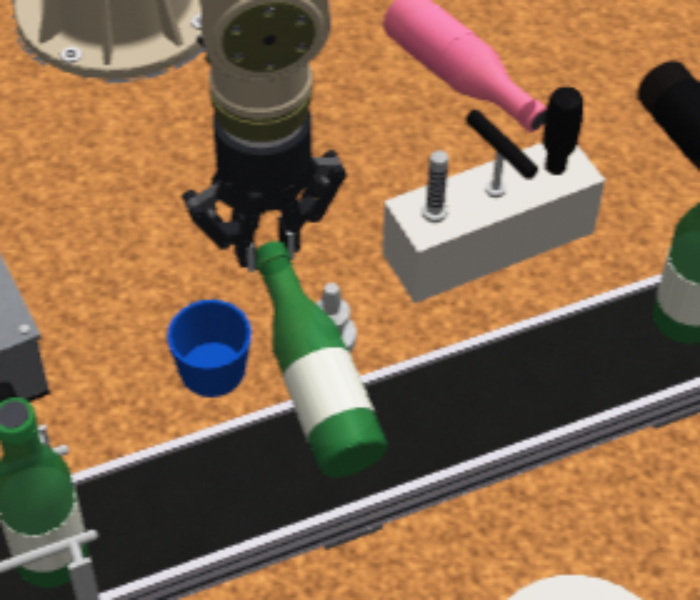

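The bottle now lies across the belt at 10° tilt, with the foot at crop (350,450) near the +x side. I'll lower the rim to the belt and push it against the side.

Emit:
step_arm([
  [0,0,4,0,20],
  [-4,0,3,0,20],
  [-5,0,1,0,20],
  [-5,0,0,0,20],
  [-4,0,0,0,20],
])

```text
t: 15.3
tcp_pos: [0.4738, 0.0108, 0.1171]
ee_rot: [0.0, 3.141, 0.0]
force: [0.3, -0.1, -2.1]
gripper_width: 0.0268
grip_force: 59.2
```

Emit:
step_arm([
  [-3,0,0,0,20],
  [-2,0,0,0,20],
])

```text
t: 15.47
tcp_pos: [0.4787, 0.0107, 0.1173]
ee_rot: [0.0, 3.141, 0.0]
force: [0.5, 0.6, -2.2]
gripper_width: 0.0266
grip_force: 59.2
```

Emit:
step_arm([
  [-2,0,0,0,20],
  [-2,0,0,0,20],
])

```text
t: 15.63
tcp_pos: [0.4821, 0.0108, 0.1173]
ee_rot: [-0.0, -3.142, -0.0]
force: [0.1, -0.4, -1.6]
gripper_width: 0.0267
grip_force: 59.2
```

```bash
python3 tilt.py .204 s4.png
```

```text
15.6333 [0.4821 0.0108 0.1173] [ 0.1 -0.4 -1.6] 0.026656812583314624 toolx [-1.  0.  0.]
[array([379., 204.]), array([477., 229.]), array([330., 341.])]
scene [np.float64(1.923), np.float64(12.0), np.float64(0.2), array([0.678, 0.011, 0.07 ])]
[array([170., 236.]), array([240., 306.]), array([332., 133.])]
top [np.float64(1.151), np.float64(14.0), np.float64(0.216), array([0.691, 0.011, 0.059])]
```

View pics/s4.png

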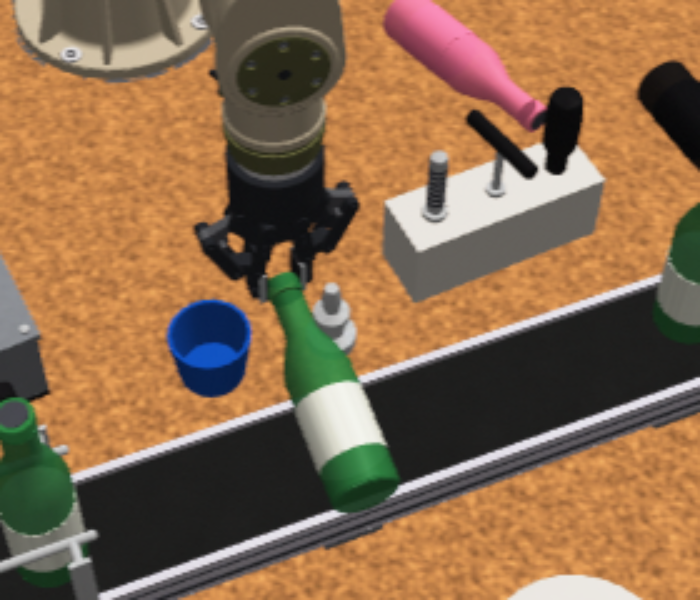

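The foot's lower edge at crop (345,508) is on top of the side, so it's riding above the ledge. I'll back off, lower until it touches the belt, then push again.

Emit:
step_arm([
  [8,0,0,0,20],
  [8,0,0,0,20],
  [0,0,2,0,20],
  [0,0,0,0,20],
])

```text
t: 16.27
tcp_pos: [0.4647, 0.0109, 0.115]
ee_rot: [-0.0, -3.141, -0.0]
force: [-0.4, -0.4, -2.3]
gripper_width: 0.0272
grip_force: 59.2
```

Emit:
step_arm([
  [0,0,2,0,20],
  [0,0,0,0,20],
])

```text
t: 16.43
tcp_pos: [0.466, 0.0107, 0.1131]
ee_rot: [0.0, 3.141, 0.0]
force: [0.1, 0.3, -1.9]
gripper_width: 0.0265
grip_force: 59.2
```

Emit:
step_arm([
  [0,0,2,0,20],
  [0,0,0,0,20],
])

```text
t: 16.6
tcp_pos: [0.4659, 0.0107, 0.111]
ee_rot: [-0.0, -3.141, -0.0]
force: [-1.6, 0.7, -1.9]
gripper_width: 0.0266
grip_force: 59.2
```

Emit:
step_arm([
  [0,0,2,0,20],
  [0,0,0,0,20],
])

```text
t: 16.77
tcp_pos: [0.4658, 0.0108, 0.1089]
ee_rot: [-0.0, -3.141, -0.0]
force: [-0.1, -0.2, -2.1]
gripper_width: 0.0272
grip_force: 59.2
```

Emit:
step_arm([
  [0,0,2,0,20],
  [0,0,0,0,20],
])

```text
t: 16.93
tcp_pos: [0.4658, 0.0108, 0.1069]
ee_rot: [-0.0, -3.141, -0.0]
force: [-0.6, 0.5, -1.3]
gripper_width: 0.0269
grip_force: 59.2
```

Emit:
step_arm([
  [0,0,2,0,20],
  [0,0,0,0,20],
])

```text
t: 17.1
tcp_pos: [0.4658, 0.0108, 0.105]
ee_rot: [-0.0, -3.141, -0.0]
force: [0.2, 0.1, -2.8]
gripper_width: 0.0263
grip_force: 59.3
```

Emit:
step_arm([
  [0,0,2,0,20],
  [0,0,0,0,20],
])

```text
t: 17.27
tcp_pos: [0.4658, 0.0108, 0.103]
ee_rot: [-0.0, -3.141, -0.0]
force: [-0.9, 0.3, -1.1]
gripper_width: 0.0268
grip_force: 59.3
```

```bash
python3 tilt.py .204
```

```text
17.2667 [0.4658 0.0108 0.103 ] [-0.9  0.3 -1.1] 0.02675754477070583 toolx [-1.  0.  0.]
[array([330., 340.]), array([379., 200.]), array([478., 233.]), array([401., 242.])]
scene [np.float64(1.916), np.float64(12.0), np.float64(0.2), array([0.662, 0.011, 0.056])]
[array([169., 235.]), array([238., 306.]), array([335., 141.])]
top [np.float64(1.226), np.float64(12.0), np.float64(0.212), array([0.673, 0.011, 0.053])]
```

```bash
cat > fit3.py <<'E'
from h import *
from scipy.optimize import minimize
s=get_state();T=R.from_rotvec(s['ee_rot']).as_matrix();Y=T[:2,0]
print(s['t'],np.round(s['tcp_pos'],4),np.round(s['force'],1),s['gripper_width'])
def fitfree(names=('scene','top'),near=((330,340),(335,141)),th0=10.,L=.2):
    V=[]
    for n,c in zip(names,near):
        p=capture(n);m=best(trace(p,'fallen'),c);V.append((p,m['mask']))
    G=np.array(s['tcp_pos'])-[0,0,.006]
    def ax(t,a=0):
        c,sn=np.cos(a),np.sin(a);y=np.array([c*Y[0]-sn*Y[1],sn*Y[0]+c*Y[1]]);return np.array([*(y*np.cos(t)),np.sin(t)])
    def f(v,W=None):
        a=ax(v[3],v[4]);return -sum((sil(p,v[:3],a)&m).sum()/(sil(p,v[:3],a)|m).sum() for p,m in (W or V))
    a=ax(np.radians(th0));x0=np.r_[G-a*L,np.radians(th0),0]
    sim=np.vstack([x0]+[x0+d for d in np.diag([.01,.01,.01,.15,.1])])
    r=minimize(f,x0,method='Nelder-Mead',options=dict(initial_simplex=sim,maxiter=220))
    v=r.x;a=ax(v[3],v[4]);print('foot',v[:3].round(4),'tilt',np.degrees(v[3]).round(1),'yawoff',np.degrees(v[4]).round(1),'score',-r.fun,[-f(v,[w]).round(3) for w in V],'mouth',(v[:3]+.2*a).round(4))
    return v
if __name__=='__main__':
    import sys
    a=sys.argv
    fitfree(th0=float(a[1]) if len(a)>1 else 10.)
E
python3 fit3.py
```

```text
17.5667 [0.4659 0.0108 0.1034] [-0.3  0.7 -2. ] 0.026510630363832964
foot [0.6673 0.0117 0.0638] tilt 8.4 yawoff 0.4 score 1.1511584538708872 [np.float64(0.927), np.float64(0.225)] mouth [0.4694 0.0103 0.0928]
```

Emit:
step_arm([
  [-4,0,0,0,20],
  [-4,0,0,0,20],
  [0,0,0,0,20],
])

```text
t: 18.02
tcp_pos: [0.4669, 0.0112, 0.101]
ee_rot: [-0.001, -3.127, -0.0]
force: [-14.1, -1.6, 1.0]
gripper_width: 0.0265
grip_force: 60.0
```

Emit:
step_arm([
  [-4,0,0,0,20],
  [0,0,0,0,20],
])

```text
t: 18.18
tcp_pos: [0.4669, 0.0115, 0.0997]
ee_rot: [-0.001, -3.119, -0.001]
force: [-22.1, -1.1, 2.9]
gripper_width: 0.0271
grip_force: 60.4
```

Emit:
step_arm([
  [-4,0,0,0,20],
  [0,0,0,0,20],
])

```text
t: 18.35
tcp_pos: [0.4668, 0.0118, 0.0985]
ee_rot: [-0.001, -3.111, -0.001]
force: [-30.7, -2.0, 4.5]
gripper_width: 0.0265
grip_force: 60.8
```

Emit:
step_arm([
  [-3,0,0,0,20],
  [0,0,0,0,20],
])

```text
t: 18.52
tcp_pos: [0.4668, 0.0121, 0.0976]
ee_rot: [-0.001, -3.105, -0.002]
force: [-35.3, -1.6, 6.0]
gripper_width: 0.0267
grip_force: 61.0
```

```bash
python3 fit3.py
```

```text
18.5167 [0.4668 0.0121 0.0976] [-35.3  -1.6   6. ] 0.026730179590734215
foot [0.6694 0.0113 0.0571] tilt 11.5 yawoff 0.7 score 0.9984832783567349 [np.float64(0.888), np.float64(0.11)] mouth [0.4736 0.0091 0.0971]
```

The foot is now against the ledge (35 N) and the belt blocks it from going down. I'll raise along the arc while it's loaded, so it turns in the grip.

Emit:
step_arm([
  [0,0,-4,0,20],
  [0,0,-5,0,20],
  [0,0,-5,0,20],
])

```text
t: 18.97
tcp_pos: [0.4701, 0.0118, 0.1126]
ee_rot: [-0.001, -3.112, -0.001]
force: [-26.0, -0.8, 4.6]
gripper_width: 0.0268
grip_force: 60.5
```

Emit:
step_arm([
  [-1,0,-5,0,20],
  [-1,0,-5,0,20],
])

```text
t: 19.13
tcp_pos: [0.4756, 0.0113, 0.1239]
ee_rot: [-0.002, -3.119, -0.0]
force: [-16.2, -1.7, 3.7]
gripper_width: 0.0268
grip_force: 67.4
```

```bash
python3 fit3.py
```

```text
19.1333 [0.4756 0.0113 0.1239] [-16.2  -1.7   3.7] 0.026777052529713758
foot [0.6778 0.009  0.0829] tilt 11.2 yawoff 1.1 score 0.9454619843394566 [np.float64(0.912), np.float64(0.034)] mouth [0.4817 0.0055 0.1217]
```

```bash
cat > t2.py <<'E'
from h import *
import sys
s=get_state();T=R.from_rotvec(s['ee_rot']).as_matrix();Y=T[:2,0];G=np.array(s['tcp_pos'])-[0,0,.008]
print(s['t'],np.round(s['tcp_pos'],4),np.round(s['force'],1),s['gripper_width'])
ns=sys.argv[2:] or ['scene','scene']
for n in ns:
    p=capture(n);c=proj(p,G+np.r_[-Y*.09,-.03]);m=best(trace(p,'fallen'),c);m=m['mask']
    vv=np.argwhere(m).max(0);o=[]
    for th in np.arange(-10,106,1.):
        t=np.radians(th)
        for L in np.arange(.192,.215,.004):
            ax=np.array([*(Y*np.cos(t)),np.sin(t)]);f=G-ax*L
            S=sil(p,f,ax); S=S.copy()
            if n=='scene': S[:int(np.argwhere(m).min(0)[0])]=0
            o.append(((S&m).sum()/(S|m).sum(),th,round(L,3),f.round(3)))
    o.sort(key=lambda x:-x[0]);print(n,m.sum(),o[0],o[1][:3],'rim z',(o[0][3][2]-.028*np.cos(np.radians(o[0][1]))).round(3))
E
python3 t2.py
```

```text
19.3333 [0.4767 0.0105 0.1245] [-23.2  -4.1   5.1] 0.02676957331745639
scene 2366 (np.float64(0.9516849370686155), np.float64(15.0), np.float64(0.2), array([0.67 , 0.01 , 0.065])) (np.float64(0.9514563106796117), np.float64(16.0), np.float64(0.2)) rim z 0.038
scene 2287 (np.float64(0.929272281275552), np.float64(18.0), np.float64(0.2), array([0.667, 0.01 , 0.055])) (np.float64(0.9250814332247557), np.float64(15.0), np.float64(0.2)) rim z 0.028
```

Emit:
step_arm([
  [-3,0,-10,0,20],
  [-4,0,-10,0,20],
  [-4,0,-9,0,20],
])

```text
t: 19.78
tcp_pos: [0.4949, 0.0107, 0.1555]
ee_rot: [-0.001, -3.135, 0.0]
force: [-2.8, 0.4, -1.4]
gripper_width: 0.0268
grip_force: 83.1
```

Emit:
step_arm([
  [-5,0,-9,0,20],
  [-5,0,-9,0,20],
])

```text
t: 19.95
tcp_pos: [0.5074, 0.0108, 0.1743]
ee_rot: [-0.001, -3.14, -0.0]
force: [0.9, -0.2, -1.3]
gripper_width: 0.0268
grip_force: 83.2
```

```bash
python3 t2.py
```

```text
19.95 [0.5074 0.0108 0.1743] [ 0.9 -0.2 -1.3] 0.02676366836300754
scene 2466 (np.float64(0.937070938215103), np.float64(25.0), np.float64(0.196), array([0.685, 0.011, 0.083])) (np.float64(0.9353366298972994), np.float64(24.0), np.float64(0.196)) rim z 0.058
scene 2516 (np.float64(0.9305451829723674), np.float64(25.0), np.float64(0.2), array([0.689, 0.011, 0.082])) (np.float64(0.9279279279279279), np.float64(27.0), np.float64(0.2)) rim z 0.057
```

Tilt is now about 25°, but the foot slipped over the ledge. I'll seat it again and repeat with more push.

Emit:
step_arm([
  [10,0,0,0,20],
  [10,0,0,0,20],
  [0,0,7,0,20],
  [0,0,5,0,20],
  [0,0,3,0,20],
])

```text
t: 20.57
tcp_pos: [0.4871, 0.0108, 0.1583]
ee_rot: [-0.0, -3.141, -0.0]
force: [0.5, -1.0, -2.7]
gripper_width: 0.027
grip_force: 83.3
```

Emit:
step_arm([
  [0,0,3,0,20],
  [0,0,0,0,20],
])

```text
t: 20.73
tcp_pos: [0.4876, 0.0108, 0.1554]
ee_rot: [-0.0, -3.14, -0.0]
force: [0.5, -0.5, -1.3]
gripper_width: 0.0268
grip_force: 83.3
```

Emit:
step_arm([
  [0,0,2,0,20],
  [0,0,0,0,20],
])

```text
t: 20.9
tcp_pos: [0.488, 0.0107, 0.154]
ee_rot: [-0.0, -3.141, -0.0]
force: [-0.5, -0.4, -1.3]
gripper_width: 0.0271
grip_force: 83.3
```

Emit:
step_arm([
  [0,0,2,0,20],
  [0,0,0,0,20],
])

```text
t: 21.07
tcp_pos: [0.4881, 0.0108, 0.1522]
ee_rot: [0.0, 3.141, 0.0]
force: [0.1, 0.4, -1.9]
gripper_width: 0.0268
grip_force: 83.2
```

Emit:
step_arm([
  [0,0,2,0,20],
  [-6,0,0,0,20],
  [-5,0,0,0,20],
  [0,0,0,0,20],
])

```text
t: 21.4
tcp_pos: [0.4934, 0.011, 0.1491]
ee_rot: [-0.0, -3.129, 0.0]
force: [-16.2, -0.5, 8.6]
gripper_width: 0.0266
grip_force: 84.3
```

Emit:
step_arm([
  [-4,0,0,0,20],
  [0,0,0,0,20],
])

```text
t: 21.57
tcp_pos: [0.4933, 0.0112, 0.1484]
ee_rot: [-0.001, -3.121, 0.0]
force: [-26.2, -1.2, 13.8]
gripper_width: 0.027
grip_force: 84.8
```

Emit:
step_arm([
  [-4,0,0,0,20],
  [0,0,0,0,20],
])

```text
t: 21.73
tcp_pos: [0.4932, 0.0115, 0.1476]
ee_rot: [-0.001, -3.113, 0.0]
force: [-35.6, -2.3, 19.3]
gripper_width: 0.0265
grip_force: 85.3
```

```bash
python3 t2.py
```

```text
21.7333 [0.4932 0.0115 0.1476] [-35.6  -2.3  19.3] 0.02649234456381517
scene 2292 (np.float64(0.9188102893890675), np.float64(25.0), np.float64(0.196), array([0.671, 0.011, 0.057])) (np.float64(0.9158653846153846), np.float64(24.0), np.float64(0.196)) rim z 0.032
scene 2448 (np.float64(0.9379662347860228), np.float64(25.0), np.float64(0.196), array([0.671, 0.011, 0.057])) (np.float64(0.9365949119373776), np.float64(26.0), np.float64(0.196)) rim z 0.032
```

Emit:
step_arm([
  [-5,0,-6,0,20],
  [-5,0,-7,0,20],
])

```text
t: 22.1
tcp_pos: [0.5002, 0.0116, 0.16]
ee_rot: [-0.001, -3.107, 0.0]
force: [-43.6, -1.6, 24.6]
gripper_width: 0.0272
grip_force: 85.6
```

Emit:
step_arm([
  [-6,0,-7,0,20],
  [-6,0,-7,0,20],
])

```text
t: 22.27
tcp_pos: [0.5233, 0.0108, 0.1766]
ee_rot: [-0.001, -3.13, 0.001]
force: [-17.3, -1.6, 15.7]
gripper_width: 0.027
grip_force: 74.9
```

```bash
python3 t2.py
```

```text
22.2667 [0.5233 0.0108 0.1766] [-17.3  -1.6  15.7] 0.026999994345622277
scene 2516 (np.float64(0.9058050383351588), np.float64(29.0), np.float64(0.192), array([0.691, 0.011, 0.076])) (np.float64(0.9045871559633027), np.float64(27.0), np.float64(0.192)) rim z 0.052
scene 2496 (np.float64(0.894466837669476), np.float64(27.0), np.float64(0.192), array([0.694, 0.011, 0.081])) (np.float64(0.8927653323540213), np.float64(26.0), np.float64(0.192)) rim z 0.056
```

The bottle slid deeper into the pads because the ledge force runs along its axis. Better idea: test whether an opening command near the neck width lowers the grip force. If it does, the foot should swing down under gravity in a controlled way.

Emit:
step_arm([
  [8,0,0,0,20],
  [8,0,0,0,20],
  [8,0,0,0,20],
  [0,0,0,0,24],
  [0,0,0,0,24],
])

```text
t: 22.88
tcp_pos: [0.5044, 0.0108, 0.1774]
ee_rot: [-0.0, -3.141, -0.0]
force: [-1.2, 0.4, 1.1]
gripper_width: 0.0267
grip_force: 72.7
```

Emit:
step_arm([
  [0,0,0,0,25.5],
  [0,0,0,0,25.5],
])

```text
t: 23.05
tcp_pos: [0.5051, 0.0107, 0.1774]
ee_rot: [0.0, 3.141, 0.0]
force: [-1.7, 0.4, 0.9]
gripper_width: 0.0269
grip_force: 72.7
```

Emit:
step_arm([
  [0,0,0,0,26.2],
  [0,0,0,0,26.2],
])

```text
t: 23.22
tcp_pos: [0.505, 0.0107, 0.1772]
ee_rot: [-0.0, -3.141, -0.0]
force: [-0.7, 0.4, 1.3]
gripper_width: 0.0271
grip_force: 72.7
```

```bash
python3 t2.py
```

```text
23.2167 [0.505  0.0107 0.1772] [-0.7  0.4  1.3] 0.027145726071373756
scene 2356 (np.float64(0.8704119850187266), np.float64(24.0), np.float64(0.192), array([0.68 , 0.011, 0.091])) (np.float64(0.8652772608857462), np.float64(23.0), np.float64(0.192)) rim z 0.065
scene 2347 (np.float64(0.8639097744360902), np.float64(28.0), np.float64(0.192), array([0.675, 0.011, 0.079])) (np.float64(0.8622889305816135), np.float64(29.0), np.float64(0.192)) rim z 0.054
```

```bash
sed -i 's/np.arange(.192,.215,.004)/np.arange(.152,.209,.004)/; s/np.arange(-10,106,1.)/np.arange(0,106,2.)/' t2.py; python3 t2.py scene scene
```

```text
23.4167 [0.505  0.0108 0.1772] [-1.2 -0.5  0.8] 0.026687548330367857
scene 2465 (np.float64(0.9247067726068862), np.float64(26.0), np.float64(0.184), array([0.67 , 0.011, 0.089])) (np.float64(0.9246575342465754), np.float64(28.0), np.float64(0.184)) rim z 0.064
```

Emit:
step_arm([
  [0,0,0,0,26.7],
  [0,0,0,0,26.7],
])

```text
t: 23.68
tcp_pos: [0.505, 0.0107, 0.1773]
ee_rot: [0.0, 3.141, 0.0]
force: [-0.8, 0.2, 0.5]
gripper_width: 0.0267
grip_force: 67.0
```

Emit:
step_arm([
  [0,0,0,0,27],
  [0,0,0,0,27],
])

```text
t: 23.85
tcp_pos: [0.505, 0.0107, 0.1773]
ee_rot: [0.0, 3.141, -0.0]
force: [-1.1, -0.4, 0.7]
gripper_width: 0.0273
grip_force: 58.3
```

Grip force does follow the command near contact: 72 N drops to 58 N at a 27.0 mm command. I'll ease it down in small steps so the foot swings down onto the belt.

Emit:
step_arm([
  [0,0,0,0,27.3],
  [0,0,0,0,27.3],
])

```text
t: 24.02
tcp_pos: [0.505, 0.0107, 0.1773]
ee_rot: [0.0, 3.141, -0.0]
force: [-0.8, -0.8, 0.1]
gripper_width: 0.0278
grip_force: 49.9
```

Emit:
step_arm([
  [0,0,0,0,27.6],
  [0,0,0,0,27.6],
])

```text
t: 24.18
tcp_pos: [0.505, 0.0107, 0.1773]
ee_rot: [0.0, 3.141, -0.0]
force: [-0.6, 0.2, -0.2]
gripper_width: 0.0281
grip_force: 41.9
```

Emit:
step_arm([
  [0,0,0,0,27.9],
  [0,0,0,0,27.9],
])

```text
t: 24.35
tcp_pos: [0.505, 0.0107, 0.1773]
ee_rot: [0.0, 3.141, 0.0]
force: [-0.2, 0.1, 0.1]
gripper_width: 0.028
grip_force: 34.2
```

```bash
python3 t2.py scene
```

```text
24.35 [0.505  0.0107 0.1773] [-0.2  0.1  0.1] 0.028020677569404427
scene 2465 (np.float64(0.9338654503990877), np.float64(24.0), np.float64(0.184), array([0.673, 0.011, 0.094])) (np.float64(0.9236006051437217), np.float64(26.0), np.float64(0.184)) rim z 0.068
scene 2284 (np.float64(0.8787176516029355), np.float64(28.0), np.float64(0.184), array([0.667, 0.011, 0.083])) (np.float64(0.876061776061776), np.float64(30.0), np.float64(0.184)) rim z 0.058
```

Emit:
step_arm([
  [0,0,0,0,28.2],
  [0,0,0,0,28.2],
])

```text
t: 24.72
tcp_pos: [0.505, 0.0107, 0.1773]
ee_rot: [0.0, 3.141, 0.0]
force: [-0.7, -0.1, -0.3]
gripper_width: 0.0282
grip_force: 26.9
```

Emit:
step_arm([
  [0,0,0,0,28.4],
  [0,0,0,0,28.4],
])

```text
t: 24.88
tcp_pos: [0.5049, 0.0107, 0.1773]
ee_rot: [0.0, 3.141, 0.0]
force: [0.1, 0.3, -0.8]
gripper_width: 0.0286
grip_force: 22.2
```

Emit:
step_arm([
  [0,0,0,0,28.6],
  [0,0,0,0,28.6],
])

```text
t: 25.05
tcp_pos: [0.505, 0.0107, 0.1773]
ee_rot: [0.0, 3.141, 0.0]
force: [0.1, 0.5, -0.8]
gripper_width: 0.0286
grip_force: 17.7
```

```bash
python3 t2.py scene
```

```text
25.05 [0.505  0.0107 0.1773] [ 0.1  0.5 -0.8] 0.028565666436162478
scene 2480 (np.float64(0.9289224952741021), np.float64(26.0), np.float64(0.184), array([0.67 , 0.011, 0.089])) (np.float64(0.9259681093394078), np.float64(28.0), np.float64(0.184)) rim z 0.064
scene 2388 (np.float64(0.912826420890937), np.float64(28.0), np.float64(0.184), array([0.667, 0.011, 0.083])) (np.float64(0.9092987804878049), np.float64(26.0), np.float64(0.184)) rim z 0.058
```

Emit:
step_arm([
  [-5,0,-8,0,28.6],
  [-6,0,-8,0,28.6],
  [-6,0,-8,0,28.6],
  [0,0,0,0,28.6],
])

```text
t: 25.58
tcp_pos: [0.5234, 0.0107, 0.2026]
ee_rot: [0.0, 3.139, -0.0]
force: [-2.1, 0.0, 1.2]
gripper_width: 0.0289
grip_force: 18.1
```

```bash
python3 t2.py scene
```

```text
25.5833 [0.5234 0.0107 0.2026] [-2.1  0.   1.2] 0.02888269642957033
scene 2458 (np.float64(0.9204846648996592), np.float64(42.0), np.float64(0.18), array([0.657, 0.011, 0.074])) (np.float64(0.9186134137151469), np.float64(40.0), np.float64(0.18)) rim z 0.053
scene 2414 (np.float64(0.9033834586466165), np.float64(44.0), np.float64(0.184), array([0.656, 0.011, 0.067])) (np.float64(0.9004102946661693), np.float64(42.0), np.float64(0.184)) rim z 0.047
```

That works: tilt is now about 42° with the rim on the belt at about 18 N of grip. Before finishing the arc I'll firm the grip, lift, and shift -46 mm in x so the foot ends mid-belt.

Emit:
step_arm([
  [0,0,0,0,26],
  [0,0,0,0,24],
  [0,0,-8,0,24],
  [0,0,-6,0,24],
  [12,0,0,0,24],
])

```text
t: 26.2
tcp_pos: [0.5125, 0.0104, 0.217]
ee_rot: [0.0, 3.137, -0.001]
force: [0.6, -0.4, -0.8]
gripper_width: 0.0276
grip_force: 59.3
```

Emit:
step_arm([
  [12,0,0,0,24],
  [12,0,0,0,24],
  [10,0,0,0,24],
  [0,0,6,0,24],
  [0,0,0,0,24],
])

```text
t: 26.62
tcp_pos: [0.4756, 0.0108, 0.2088]
ee_rot: [0.001, 3.142, 0.0]
force: [0.1, -0.4, -1.3]
gripper_width: 0.0273
grip_force: 59.5
```

```bash
python3 t2.py scene
```

```text
26.6167 [0.4756 0.0108 0.2088] [ 0.1 -0.4 -1.3] 0.02734456542080545
scene 2471 (np.float64(0.9456732634846721), np.float64(40.0), np.float64(0.184), array([0.617, 0.011, 0.083])) (np.float64(0.9361948955916474), np.float64(42.0), np.float64(0.184)) rim z 0.062
scene 2435 (np.float64(0.9505688505296195), np.float64(40.0), np.float64(0.184), array([0.617, 0.011, 0.083])) (np.float64(0.9409464215877982), np.float64(42.0), np.float64(0.184)) rim z 0.062
```

Emit:
step_arm([
  [0,0,6,0,24],
  [0,0,0,0,27],
  [0,0,0,0,28],
  [0,0,0,0,28.4],
  [0,0,0,0,28.6],
])

```text
t: 27.23
tcp_pos: [0.4761, 0.0108, 0.2033]
ee_rot: [0.0, 3.141, 0.0]
force: [-0.1, -0.6, -1.5]
gripper_width: 0.0286
grip_force: 18.0
```

Emit:
step_arm([
  [-7,0,-6,0,28.6],
  [-8,0,-6,0,28.6],
  [-8,0,-6,0,28.6],
  [-8,0,-5,0,28.6],
  [0,0,0,0,28.6],
])

```text
t: 27.65
tcp_pos: [0.5089, 0.0105, 0.2274]
ee_rot: [0.0, 3.138, -0.0]
force: [0.3, -0.1, -1.0]
gripper_width: 0.0289
grip_force: 18.5
```

```bash
python3 t2.py scene
```

```text
27.65 [0.5089 0.0105 0.2274] [ 0.3 -0.1 -1. ] 0.028911886032673466
scene 2342 (np.float64(0.9159697331740343), np.float64(60.0), np.float64(0.184), array([0.601, 0.011, 0.06 ])) (np.float64(0.9110135674381484), np.float64(62.0), np.float64(0.188)) rim z 0.046
scene 2304 (np.float64(0.916097952629466), np.float64(60.0), np.float64(0.184), array([0.601, 0.011, 0.06 ])) (np.float64(0.9159327461969575), np.float64(60.0), np.float64(0.188)) rim z 0.046
```

Emit:
step_arm([
  [-9,0,-4,0,28.6],
  [-9,0,-3,0,28.6],
  [-9,0,-3,0,28.6],
  [-9,0,-2,0,28.6],
  [0,0,0,0,28.6],
])

```text
t: 28.27
tcp_pos: [0.5439, 0.0106, 0.2387]
ee_rot: [0.0, 3.14, -0.0]
force: [-0.4, -0.0, 2.5]
gripper_width: 0.0286
grip_force: 18.8
```

```bash
python3 t2.py scene
```

```text
28.2667 [0.5439 0.0106 0.2387] [-0.4 -0.   2.5] 0.02864010508768588
scene 2160 (np.float64(0.9029249682068673), np.float64(72.0), np.float64(0.188), array([0.602, 0.011, 0.052])) (np.float64(0.902347024308466), np.float64(70.0), np.float64(0.184)) rim z 0.043
scene 2116 (np.float64(0.8968629136226901), np.float64(72.0), np.float64(0.184), array([0.601, 0.011, 0.056])) (np.float64(0.8890777730556736), np.float64(72.0), np.float64(0.188)) rim z 0.047
```

Emit:
step_arm([
  [-9,0,-2,0,28.6],
  [-9,0,-1,0,28.6],
  [-9,0,0,0,28.6],
  [-9,0,0,0,28.6],
  [0,0,0,0,28.6],
])

```text
t: 28.88
tcp_pos: [0.5807, 0.0106, 0.2425]
ee_rot: [0.0, 3.138, -0.0]
force: [-0.6, 0.2, 7.4]
gripper_width: 0.0284
grip_force: 17.9
```

```bash
python3 t2.py scene top
```

```text
28.8833 [0.5807 0.0106 0.2425] [-0.6  0.2  7.4] 0.028409223353347383
top 1254 (np.float64(0.0), np.float64(0.0), np.float64(0.152), array([0.733, 0.011, 0.235])) (np.float64(0.0), np.float64(0.0), np.float64(0.156)) rim z 0.207
```

Emit:
step_arm([
  [0,0,-2,0,28.6],
  [0,0,0,0,28.6],
])

```text
t: 29.15
tcp_pos: [0.5786, 0.0108, 0.2431]
ee_rot: [-0.0, -3.141, -0.0]
force: [0.5, -0.1, -1.4]
gripper_width: 0.0288
grip_force: 17.4
```

```bash
python3 t2.py x scene
```

```text
29.15 [0.5786 0.0108 0.2431] [ 0.5 -0.1 -1.4] 0.028827558388569933
scene 2003 (np.float64(0.9138090824837812), np.float64(82.0), np.float64(0.188), array([0.605, 0.011, 0.049])) (np.float64(0.9001839926402944), np.float64(82.0), np.float64(0.184)) rim z 0.045
```

Emit:
step_arm([
  [-8,0,0,0,28.6],
  [-8,0,0,0,28.6],
  [-6,0,1,0,28.6],
  [-2,0,1,0,28.6],
  [0,0,0,0,28.6],
])

```text
t: 29.67
tcp_pos: [0.605, 0.0106, 0.2423]
ee_rot: [0.0, 3.138, -0.0]
force: [-0.2, -0.6, 5.0]
gripper_width: 0.0288
grip_force: 16.6
```

```bash
python3 t2.py x scene scene
```

```text
29.6667 [0.605  0.0106 0.2423] [-0.2 -0.6  5. ] 0.028775348464395653
scene 1777 (np.float64(0.8817042606516291), np.float64(88.0), np.float64(0.188), array([0.612, 0.011, 0.046])) (np.float64(0.8745644599303136), np.float64(88.0), np.float64(0.184)) rim z 0.045
scene 1885 (np.float64(0.9005905511811023), np.float64(88.0), np.float64(0.188), array([0.612, 0.011, 0.046])) (np.float64(0.8971596474045054), np.float64(88.0), np.float64(0.184)) rim z 0.045
```

Emit:
step_arm([
  [-3,0,0,0,28.6],
  [-2,0,1,0,28.6],
  [0,0,0,0,28.6],
  [0,0,0,0,29],
])

```text
t: 30.2
tcp_pos: [0.6095, 0.0105, 0.2416]
ee_rot: [0.0, 3.138, -0.0]
force: [0.1, 0.1, 6.9]
gripper_width: 0.0292
grip_force: 8.5
```

Emit:
step_arm([
  [0,0,0,0,29.4],
  [0,0,0,0,30],
  [0,0,0,0,31],
  [0,0,0,0,33],
  [0,0,0,0,36],
])

```text
t: 30.62
tcp_pos: [0.6077, 0.0107, 0.2396]
ee_rot: [-0.0, -3.14, -0.0]
force: [-0.2, 0.1, 0.4]
gripper_width: 0.0361
grip_force: 0.0
```

```bash
python3 t2.py x scene; python3 -c "
from h import *
w=capture('wrist');cv2.imwrite('pics/w3.png',w['pixels'][:,:,::-1])"
```

```text
30.6167 [0.6077 0.0107 0.2396] [-0.2  0.1  0.4] 0.03606413352788521
scene 1694 (np.float64(0.8452868852459017), np.float64(86.0), np.float64(0.176), array([0.62 , 0.011, 0.056])) (np.float64(0.8405501782985226), np.float64(86.0), np.float64(0.18)) rim z 0.054
```

View pics/w3.png

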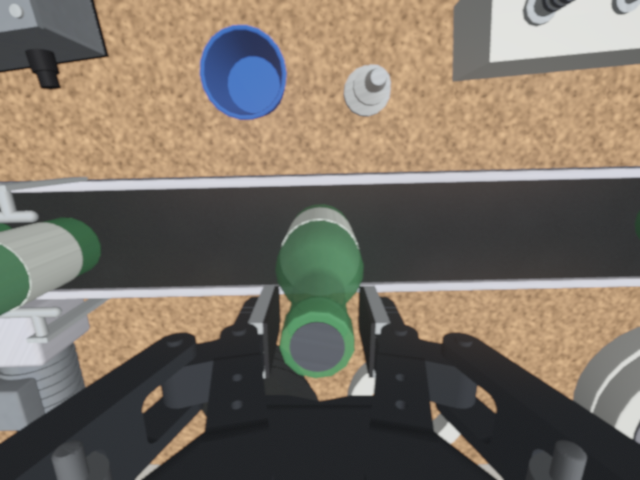

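The bottle stands upright and released: neck at (318,330), body straight below it, belt flat around it. I'll open further and rise clear of it.

Emit:
step_arm([
  [0,0,0,0,45],
  [0,0,-8,0,50],
  [0,0,-20,0,50],
  [0,0,-30,0,50],
  [0,0,-30,0,50],
])

```text
t: 31.18
tcp_pos: [0.6072, 0.0108, 0.3292]
ee_rot: [-0.0, -3.14, -0.0]
force: [0.9, -0.4, 0.4]
gripper_width: 0.0501
grip_force: 0.0
```

Emit:
step_arm([
  [30,28,0,0,40],
  [30,28,0,0,40],
  [30,28,0,0,40],
  [30,28,0,0,40],
  [30,28,0,0,40],
])

```text
t: 31.6
tcp_pos: [0.4565, 0.1516, 0.3291]
ee_rot: [0.002, 3.14, 0.001]
force: [0.7, 0.8, 0.8]
gripper_width: 0.04
grip_force: 0.0
```

```bash
python3 - <<'E'
from h import *
s=get_state();print(s['t'],np.round(s['tcp_pos'],4))
P={n:capture(n) for n in('scene','top','wrist')}
for l,z,g in(('pin_grip',.117,(.436,.17)),('reset_mouth',.094,(.425,-.23)),('bottle_b',.045,(.62,-.215)),('bottle_a',.045,(.62,-.29)),('bottle_c',.045,(.6,.345)),('fallen',.045,(.612,.011)),('pin',.007,(.436,.17)),('tool_block',0,(.436,.228)),('starter',0,(.415,-.26))):
    for n,p in P.items():
        D=pinpoint(p,l);r=[(np.round(d['pixel'],1).tolist(),round(d['confidence'],2),onz(p,d['pixel'],z)[:2].round(4).tolist()) for d in D]
        r=[q for q in r if np.hypot(*(np.array(q[2])-g))<.05]
        print(l,n,r)
E
```

```text
31.6 [0.4565 0.1516 0.3291]
pin_grip scene [([376.2, 254.7], 0.47, [0.4476, 0.171])]
pin_grip top []
pin_grip wrist [([333.6, 208.1], 0.66, [0.4401, 0.1685])]
reset_mouth scene [([192.0, 306.5], 0.79, [0.4249, -0.2291])]
reset_mouth top [([433.9, 222.3], 0.65, [0.4303, -0.2308])]
reset_mouth wrist []
bottle_b scene [([222.2, 396.1], 0.7, [0.6165, -0.2209])]
bottle_b top [([426.0, 150.6], 0.84, [0.6353, -0.2301])]
bottle_b wrist [([34.3, 336.0], 0.95, [0.627, -0.2276])]
bottle_a scene [([183.0, 415.4], 0.71, [0.6294, -0.3])]
bottle_a top [([453.1, 152.9], 0.88, [0.6276, -0.3051])]
bottle_a wrist []
bottle_c scene [([473.7, 307.4], 0.92, [0.6025, 0.3353])]
bottle_c top [([221.3, 165.5], 0.98, [0.603, 0.335])]
bottle_c wrist [([457.2, 321.3], 0.68, [0.6029, 0.3386])]
fallen scene [([335.2, 356.8], 0.71, [0.6117, 0.014])]
fallen top [([337.0, 159.1], 0.66, [0.6155, 0.017])]
fallen wrist [([212.6, 328.4], 0.9, [0.6147, 0.0128])]
pin scene []
pin top []
pin wrist [([330.1, 191.9], 0.89, [0.4371, 0.1687])]
tool_block scene [([395.7, 274.3], 0.85, [0.4295, 0.2358])]
tool_block top []
tool_block wrist [([377.8, 191.8], 0.91, [0.4375, 0.2322])]
starter scene [([181.4, 330.6], 0.76, [0.4078, -0.2644])]
starter top [([438.1, 233.0], 0.74, [0.4096, -0.2673])]
starter wrist []
```

The fallen bottle stands at (0.614,0.014) and bottles a, b and c are unmoved. Now the pin.

Emit:
step_arm([
  [9,8,20,0,40],
  [9,9,30,0,40],
  [0,0,35,0,40],
  [0,0,25,0,40],
  [0,0,0,0,40],
])

```text
t: 33.52
tcp_pos: [0.4365, 0.1672, 0.2135]
ee_rot: [0.0, -3.133, 0.003]
force: [-0.2, -0.3, 0.5]
gripper_width: 0.0402
grip_force: 0.0
```

```bash
python3 - <<'E'
from h import *
s=get_state();print(s['t'],np.round(s['tcp_pos'],4))
w=capture('wrist');cv2.imwrite('pics/w4.png',w['pixels'][:,:,::-1])
for l,z in(('pin_grip',.117),('pin',.007)):
    print(l,[(np.round(d['pixel'],1).tolist(),round(d['confidence'],2),onz(w,d['pixel'],z)[:2].round(4).tolist()) for d in pinpoint(w,l)])
m=[d for d in trace(w,'pin')]
for d in m:
    ys,xs=np.nonzero(d['mask']);b=ys.max()
    print(np.round(d['pixel']),xs.min(),xs.max(),ys.min(),ys.max())
    if len(ys): 
        for r in (ys.min()+3,int(np.median(ys)),ys.max()-3):
            xx=xs[ys==r];print(r,xx.min(),xx.max(),onz(w,((xx.min()+xx.max())/2,r),.117)[:2].round(4))
G=np.array(s['tcp_pos'])
print('proj pin top (.438,.169,.151)',proj(w,(.438,.169,.151)),'collar',proj(w,(.438,.169,.081)))
E
```

```text
33.5167 [0.4365 0.1672 0.2135]
pin_grip [([325.3, 262.3], 0.81, [0.4393, 0.1713]), ([321.5, 227.8], 0.5, [0.4157, 0.1688]), ([165.8, 402.8], 0.2, [0.5511, 0.0512])]
pin [([319.1, 226.3], 0.84, [0.4381, 0.1671]), ([210.4, 265.0], 0.69, [0.4783, 0.0566])]
[320. 260.] 309 337 233 290
236 314 331 [0.4212 0.1694]
261 312 335 [0.4384 0.1701]
287 316 332 [0.457  0.1705]
proj pin top (.438,.169,.151) [322.24248325 278.70335826] collar [321.47643896 246.11825322]
```

View pics/w4.png

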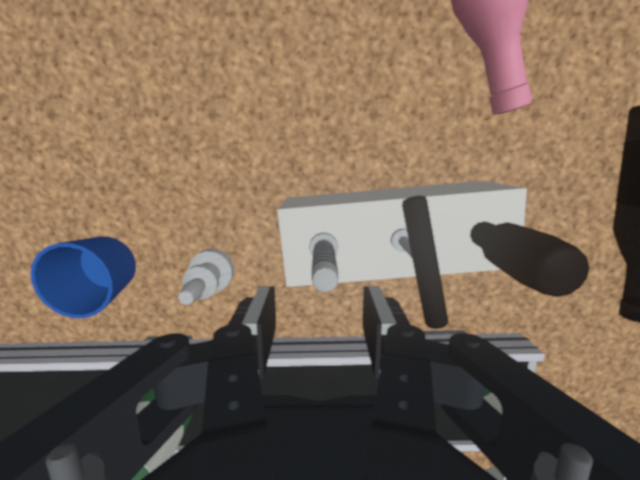

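The pin's top is at (325,278) and its collar at (323,243), so it stands at about (0.4375,0.170), centred between the fingers. I'll go down and grip the handle.

Emit:
step_arm([
  [-1,2,25,0,40],
  [0,0,25,0,40],
  [0,0,20,0,40],
  [0,0,15,0,40],
  [0,0,0,0,40],
])

```text
t: 34.13
tcp_pos: [0.4406, 0.1695, 0.1324]
ee_rot: [-0.001, -3.14, 0.0]
force: [0.3, -0.1, 1.3]
gripper_width: 0.0399
grip_force: 0.0
```

Emit:
step_arm([
  [0,0,0,0,28],
  [0,0,0,0,18],
  [0,0,0,0,5],
  [0,0,0,0,5],
  [0,0,0,0,5],
])

```text
t: 34.55
tcp_pos: [0.4426, 0.17, 0.1354]
ee_rot: [0.0, 3.137, 0.001]
force: [-0.3, 0.4, 6.5]
gripper_width: 0.0147
grip_force: 58.3
```

Emit:
step_arm([
  [0,0,0,0,5],
  [0,0,0,0,5],
])

```text
t: 34.72
tcp_pos: [0.4426, 0.17, 0.1354]
ee_rot: [0.0, 3.137, 0.001]
force: [-0.2, 0.6, 7.2]
gripper_width: 0.0148
grip_force: 58.3
```

Emit:
step_arm([
  [0,0,-10,0,5],
  [0,0,-20,0,5],
  [0,0,-25,0,5],
  [0,0,-30,0,5],
  [0,0,-30,0,5],
])

```text
t: 35.13
tcp_pos: [0.4405, 0.1697, 0.2503]
ee_rot: [-0.0, -3.141, -0.0]
force: [1.4, 0.9, 0.1]
gripper_width: 0.0145
grip_force: 58.7
```

Emit:
step_arm([
  [0,0,-20,0,5],
  [0,-10,0,0,5],
  [0,-25,0,0,5],
  [0,-35,0,0,5],
  [0,-35,0,0,5],
])

```text
t: 35.55
tcp_pos: [0.4403, 0.0639, 0.2684]
ee_rot: [0.003, -3.142, 0.0]
force: [1.6, -0.3, -0.5]
gripper_width: 0.0146
grip_force: 58.8
```

Emit:
step_arm([
  [0,-35,0,0,5],
  [0,-35,0,0,5],
  [0,-35,0,0,5],
  [0,-35,0,0,5],
  [0,-35,0,0,5],
])

```text
t: 35.97
tcp_pos: [0.4399, -0.112, 0.2683]
ee_rot: [-0.001, -3.141, -0.0]
force: [1.4, -0.1, -1.3]
gripper_width: 0.0141
grip_force: 58.8
```

Emit:
step_arm([
  [1,-35,0,0,5],
  [2,-35,0,0,5],
  [2,-30,0,0,5],
  [2,-15,0,0,5],
  [0,0,0,0,5],
])

```text
t: 36.38
tcp_pos: [0.433, -0.2285, 0.2678]
ee_rot: [-0.007, -3.141, 0.001]
force: [-0.4, 0.5, -1.4]
gripper_width: 0.0146
grip_force: 58.8
```

```bash
python3 - <<'E'
from h import *
s=get_state();print(s['t'],np.round(s['tcp_pos'],4),s['gripper_width'],s['ee_rot'])
P={n:capture(n) for n in('scene','wrist')}
for n,p in P.items():
    print(n,'pred tip',proj(p,np.array(s['tcp_pos'])-[.003,0,.119]).round(1))
    for l in('pin_tip','pin_grip','reset_mouth'):
        D=pinpoint(p,l);print(l,[(np.round(d['pixel'],1).tolist(),round(d['confidence'],2)) for d in D][:3])
    if n=='wrist':
        D=pinpoint(p,'reset_mouth');print([onz(p,d['pixel'],.094).round(4) for d in D])
    else:
        t=trace(p,'pin');print([(np.round(d['pixel']),d['mask'].sum(),np.argwhere(d['mask']).min(0),np.argwhere(d['mask']).max(0)) for d in t][:2])
cv2.imwrite('pics/w5.png',P['wrist']['pixels'][:,:,::-1])
c=P['scene']['pixels'];cv2.imwrite('pics/s5.png',cv2.resize(c[190:350,110:270,::-1],None,fx=3.5,fy=3.5))
E
```

```text
36.3833 [ 0.433  -0.2285  0.2678] 0.014643439412225923 [-7.27977450e-03 -3.14079405e+00  7.32545120e-04]
scene pred tip [188.3 292.1]
pin_tip [([190.6, 293.6], 0.62)]
pin_grip [([183.9, 262.0], 0.7)]
reset_mouth [([192.8, 304.6], 0.84)]
[(array([178., 266.]), np.int64(361), array([245, 171]), array([294, 189])), (array([178., 319.]), np.int64(4430), array([279, 132]), array([359, 218]))]
wrist pred tip [316.4 243.8]
pin_tip [([316.1, 235.5], 0.82)]
pin_grip [([318.7, 305.1], 0.94)]
reset_mouth [([315.5, 217.0], 0.96)]
[array([ 0.4207, -0.2295,  0.094 ])]
```

```bash
cat > rel.py <<'E'
from h import *
s=get_state();t=np.array(s['tcp_pos']);print(s['t'],np.round(t,4),np.round(s['force'],1),s['ee_rot'])
P={n:capture(n) for n in('scene','wrist')};px={}
for n,p in P.items():
    for l in('pin_tip','reset_mouth','pin_grip'):
        g=proj(p,t-[.003,0,.119]) if l=='pin_tip' else proj(p,(.424,-.229,.094)) if l=='reset_mouth' else proj(p,t-[.003,0,.009])
        d=best(pinpoint(p,l),g)
        if d: px[n,l]=d['pixel'];print(n,l,np.round(d['pixel'],1),round(d['confidence'],2),'pred',g.round(1))
for l in('pin_tip','reset_mouth','pin_grip'):
    o=[(P[n],px[n,l]) for n in P if (n,l) in px]
    if len(o)==2: print(l,'tri',tri(o).round(4))
zt=t[2]-.119
for n in P:
    if (n,'pin_tip') in px: print(n,'tip@z',onz(P[n],px[n,'pin_tip'],zt).round(4))
    if (n,'reset_mouth') in px: print(n,'mouth',onz(P[n],px[n,'reset_mouth'],.094).round(4))
E
python3 rel.py
```

```text
36.8833 [ 0.434  -0.2245  0.2684] [-0.1  0.  -1.8] [-1.77443983e-03  3.14142388e+00 -5.34194921e-05]
scene pin_tip [193.5 295.6] 0.74 pred [190.3 291.7]
scene reset_mouth [188.4 306.3] 0.83 pred [192.  306.1]
scene pin_grip [219.6 402.3] 0.66 pred [180.3 255.7]
wrist pin_tip [283.5 191.4] 0.38 pred [319.2 243.6]
wrist reset_mouth [315.6 214.9] 0.72 pred [314.  219.2]
wrist pin_grip [319.6 305.9] 0.68 pred [319.5 314.8]
pin_tip tri [ 0.4008 -0.2372  0.101 ]
reset_mouth tri [ 0.4204 -0.2318  0.0922]
pin_grip tri [ 0.5767 -0.2261 -0.0476]
scene tip@z [ 0.4426 -0.2207  0.1494]
scene mouth [ 0.4218 -0.2359  0.094 ]
wrist tip@z [ 0.3932 -0.2494  0.1494]
wrist mouth [ 0.4201 -0.2276  0.094 ]
```

Emit:
step_arm([
  [-8,0,0,0,5],
  [-8,0,0,0,5],
  [0,0,0,0,5],
  [0,0,0,0,5],
])

```text
t: 37.62
tcp_pos: [0.4505, -0.2253, 0.268]
ee_rot: [0.001, -3.141, -0.0]
force: [-0.5, 0.1, -0.7]
gripper_width: 0.0146
grip_force: 58.8
```

```bash
python3 - <<'E'
from h import *
s=get_state();t=np.array(s['tcp_pos']);print(s['t'],np.round(t,4),s['ee_rot'])
w=capture('wrist');sc=capture('scene')
np.save('w.npy',w['pixels'])
print('f',w['mtx'][0,0],'pred mouth',proj(w,(.422,-.230,.094)),'tip',proj(w,t-[.003,0,.119]),'r',proj(w,(.422,-.2165,.094))[0]-proj(w,(.422,-.230,.094))[0])
for l in('pin_tip','reset_mouth'):
    for d in pinpoint(w,l)[:2]: print(l,np.round(d['pixel'],1),round(d['confidence'],2),onz(w,d['pixel'],.094 if l[0]=='r' else t[2]-.119).round(4))
g=cv2.cvtColor(w['pixels'],cv2.COLOR_RGB2GRAY)
x,y=proj(w,(.422,-.230,.094)).astype(int)
print(g[y-40:y+60:4,x-44:x+45:4])
for th in(50,60,70,80):
    n,lab,st,ce=cv2.connectedComponentsWithStats((g<th).astype(np.uint8))
    for i in range(1,n):
        if 150<st[i][4]<4000 and np.hypot(*(ce[i]-[x,y]))<35: print(th,st[i],ce[i].round(1),onz(w,ce[i],.094).round(4))
for d in trace(sc,'pin')[:1]:
    m=d['mask'];a=np.argwhere(m);r=a[:,0].max();print('scene pin rows',a[:,0].min(),r)
    for q in range(a[:,0].min(),r+1,6): c=a[a[:,0]==q][:,1];print(q,c.min(),c.max(),end=' | ')
    for h in(.0,.07,.11,.14): print(h,proj(sc,t-[.003,0,.119-h]).round(1))
E
```

```text
37.6167 [ 0.4505 -0.2253  0.268 ] [ 7.23171430e-04 -3.14140989e+00 -2.87535426e-04]
f 335.20286760726043 pred mouth [313.43326009 198.42162775] tip [318.91595733 243.69506108] r 15.583201427706115
pin_tip [318.3 235.2] 0.8 [ 0.4411 -0.2257  0.149 ]
reset_mouth [315.5 195.7] 0.82 [ 0.4196 -0.2282  0.094 ]
[[140 139 139 140 141 140 140 141 141 141 139 139 140 139 140 140 140 140
  140 140 139 141 134]
 [141 140 140 140 142 142 140 140 140 140 140 140 141 140 140 141 141 140
  140 140 141 141 126]
 [146 141 141 141 141 141 140 139 140 140 140 141 142 140 140 140 140 140
  139 139 140 140 139]
 [154 140 141 140 139 140 140 140 140 140 140 141 141 140 140 139 140 140
  139 139 139 140 140]
 [165 140 141 140 140 140 140 140 139 141 141 140 139 140 141 141 141 140
  140 141 140 141 147]
 [178 140 140 140 141 140 140 140 140 140 139 135 134 140 141 142 141 139
  140 141 141 141 132]
 [186 140 139 140 140 140 140 140 140 129  94  93  93  96 129 141 140 140
  139 140 141 141 139]
 [190 140 140 141 140 140 140 140 130  94  93 107 107  92  94 135 139 140
  139 140 140 140 137]
 [191 144 140 140 
[... 931 characters left out ...]
136 165 178 172 139]
 [138 138 137 137 137 138 139 139 138 137 137 137 138 138 137 137 137 137
  138 139 151 140 140]
 [138 137 137 136 138 138 139 138 138 137 137 138 137 137 136 138 138 139
  139 139 139 141 143]
 [139 137 137 137 138 139 140 138 137 137 137 136 109 124 141 142 141 146
  141 119 140 140 138]
 [138 137 137 138 138 139 140 151 145 146 140  57 102 123 136 141 145 161
  149 144 134 132 140]
 [124 140 140 155 138 132 146 138 133 148 152  54 103 125 147 150 148 149
  144 137 148 144 139]
 [ 98 140 136 127 128 141 144 149 146 137 143  80 105 125 148 157 151 139
  127 138 149 145 147]
 [ 72 144 142 137 128 132 133 152 149 129 122 115 136 133 125 136 148 154
  141 140 148 146 142]]
```

```bash
cat > fine.py <<'E'
from h import *
s=get_state();t=np.array(s['tcp_pos']);print(s['t'],np.round(t,4),np.round(s['force'],1))
w=capture('wrist');g=cv2.cvtColor(w['pixels'],cv2.COLOR_RGB2GRAY)
x,y=proj(w,(.4195,-.2285,.093)).astype(int);R0=26
c=g[y-R0:y+R0,x-R0:x+R0];k=cv2.morphologyEx((c<118).astype(np.uint8),cv2.MORPH_CLOSE,np.ones((3,3)))
cs=max(cv2.findContours(k,cv2.RETR_EXTERNAL,cv2.CHAIN_APPROX_NONE)[0],key=cv2.contourArea)
(e,ax,an)=cv2.fitEllipse(cs);ce=np.array(e)+[x-R0,y-R0]
print('collar px',ce.round(1),'axes',np.round(ax,1),'world',onz(w,ce,.0935).round(4))
L=.1284;tz=t[2]-L
p0=proj(w,t-[.005,0,L]);print('pred tip',p0.round(1))
X,Y=p0.round().astype(int)
sub=g[Y-14:Y+22:2,X-14:X+15:2];print(sub)
for o in(-.008,-.005,-.002): print(o,'far rim',proj(w,t+[o-.003,0,-L]).round(1),'centre',proj(w,t+[o,0,-L]).round(1))
E
python3 fine.py
```

```text
37.8667 [ 0.4497 -0.2252  0.2682] [ 0.7  1.  -0.9]
collar px [314.6 195.3] axes [29.5 29.9] world [ 0.4186 -0.2289  0.0935]
pred tip [318.9 237.8]
[[139 139 139 139 139 139 139 138 138 139 139 140 139 139 138]
 [138 138 137 137 138 138 138 138 138 139 140 139 139 139 138]
 [138 137 137 137 137 137 138 138 138 138 139 138 138 138 138]
 [137 137 137 137 137 138 138 138 138 138 137 137 137 137 138]
 [136 137 137 137 137 137 138 138 138 136 136 137 137 136 137]
 [137 137 137 137 138 138 138 137 137 136 137 137 138 138 138]
 [137 137 137 137 137 136 128 124 131 136 137 138 138 138 138]
 [137 137 137 137 137 128 109 113 124 133 138 140 140 140 140]
 [138 138 134 128 124 114 105 112 124 128 142 143 143 142 148]
 [145 145 136  84  66  79 102 113 123 121 138 138 141 142 148]
 [149 154 150  86  54  78 103 114 124 119 140 143 142 138 140]
 [149 156 152  93  54  79 104 115 124 118 147 153 148 143 146]
 [147 148 146 104  55  81 104 115 124 116 141 156 155 152 150]
 [141 143 143 109  63  87 105 115 125 131 150 156 159 151 151]
 [129 133 141 133 111 102 108 113 118 126 139 144 152 150 154]
 [128 126 122 118 115 124 137 139 133 127 125 127 136 145 150]
 [125 117 123 139 156 167 171 171 168 165 161 154 143 135 145]
 [118 145 168 174 176 176 175 174 174 173 173 173 168 149 138]]
-0.008 far rim [318.9 230.1] centre [318.9 233.9]
-0.005 far rim [318.9 233.9] centre [318.9 237.8]
-0.002 far rim [318.9 237.8] centre [318.9 241.7]
```

The collar centre fits at wrist pixel (314.6,195.3), which is about (0.419,-0.229). The tip is at about (0.446,-0.225). I'll move over the hole, lower to just above the collar, and check again.

Emit:
step_arm([
  [13,-2,0,0,5],
  [13,-2,0,0,5],
  [0,0,15,0,5],
  [0,0,14,0,5],
  [0,0,6,0,5],
])

```text
t: 38.33
tcp_pos: [0.4219, -0.2289, 0.232]
ee_rot: [-0.002, -3.14, -0.002]
force: [0.3, 0.0, -0.7]
gripper_width: 0.0146
grip_force: 58.8
```

Emit:
step_arm([
  [0,0,0,0,5],
  [0,0,0,0,5],
])

```text
t: 38.5
tcp_pos: [0.4232, -0.2292, 0.2334]
ee_rot: [-0.001, -3.141, -0.001]
force: [0.3, 0.4, 0.8]
gripper_width: 0.0141
grip_force: 58.8
```

```bash
python3 - <<'E'
from h import *
s=get_state();t=np.array(s['tcp_pos']);print(s['t'],np.round(t,4),np.round(s['force'],1))
w=capture('wrist');g=cv2.cvtColor(w['pixels'],cv2.COLOR_RGB2GRAY)
x,y=proj(w,(.4195,-.2289,.094)).astype(int)
print('mouth pred',proj(w,(.4195,-.2289,.094)).round(1),'tip pred',proj(w,t-[.0038,0,.1284]).round(1),'x,y',x,y)
print(g[y-26:y+34:2,x-28:x+30:2])
for l in('pin_tip','reset_mouth'):
    print(l,[(np.round(d['pixel'],1),round(d['confidence'],2)) for d in pinpoint(w,l)][:2])
sc=capture('scene');print('scene: mouth',[np.round(d['pixel'],1) for d in pinpoint(sc,'reset_mouth')][:1],'tip',[np.round(d['pixel'],1) for d in pinpoint(sc,'pin_tip')][:1],'pred',proj(sc,(.4195,-.2289,.094)).round(1),proj(sc,t-[.0038,0,.1284]).round(1))
E
```

```text
38.5 [ 0.4232 -0.2292  0.2334] [0.3 0.4 0.8]
mouth pred [319.3 236. ] tip pred [318.9 239.4] x,y 319 236
[[138 138 138 138 138 138 138 138 138 139 139 139 138 139 138 138 138 138
  139 138 138 138 138 138 138 139 139 138 137]
 [139 138 138 138 138 138 138 138 138 139 139 139 138 138 137 137 138 138
  139 139 138 139 139 139 139 139 138 138 137]
 [138 139 138 138 138 138 137 137 138 139 139 139 138 138 137 137 137 138
  138 139 139 140 140 139 139 139 137 138 138]
 [139 138 138 139 138 138 138 138 138 139 139 139 138 137 136 136 137 138
  138 138 140 140 140 140 139 138 138 137 137]
 [139 138 138 139 139 138 138 138 138 139 138 132 126 118 111 112 123 132
  137 138 139 140 140 139 139 138 138 137 137]
 [138 139 138 138 138 138 138 138 138 135 118  98  90  90  90  90  91  98
  108 127 138 140 139 139 138 138 138 138 137]
 [139 138 139 138 138 138 138 138 128 104  91  91  92  91  91  91  92  91
   91 100 125 137 138 138 138 138 138 137 137]
 [138 139 138 138 138 138 138 128  99  90  91  92  92  92  93  92  91  92
   91  92 100 124 136 137 137 137 138 138 137]
 [138 138 138 138 138 138 1
[... 2117 characters left out ...]
 150 131 134 137 136 136 135 136]
 [137 137 137 137 134 119 136 169 175 175 174 172 166 157 153 161 166 170
  172 172 172 169 155 137 136 136 135 135 135]
 [137 137 137 136 133 137 166 175 175 173 155 135 117 108 109 115 125 137
  161 172 173 173 169 150 136 135 135 135 135]
 [137 137 137 137 135 159 174 174 172 150 111 100 100 100 102 106 112 116
  129 156 172 174 173 160 137 135 135 135 135]
 [136 136 137 137 137 167 176 174 149 108  94  85  77  74  74  77  86  98
  114 127 153 173 175 168 142 135 135 134 135]]
pin_tip [(array([318.4, 237.1]), 0.63)]
reset_mouth [(array([318.2, 235.1]), 0.77)]
scene: mouth [array([193.1, 306.2])] tip [array([195. , 299.1])] pred [191.5 304.5] [190.5 301.3]
```

The collar is centred at (319.8,234.4) and the rod sits in the hole's outline, about 2 mm too far to +x. I'll shift 2 mm and insert.

Emit:
step_arm([
  [2,0,0,0,5],
  [0,0,5,0,5],
  [0,0,6,0,5],
  [0,0,6,0,5],
  [0,0,6,0,5],
])

```text
t: 39.22
tcp_pos: [0.4216, -0.2291, 0.2093]
ee_rot: [-0.0, -3.141, -0.001]
force: [-1.4, 0.1, -0.5]
gripper_width: 0.0149
grip_force: 58.8
```

Emit:
step_arm([
  [0,0,5,0,5],
  [0,0,3,0,5],
  [0,0,0,0,5],
])

```text
t: 39.47
tcp_pos: [0.4214, -0.2289, 0.2012]
ee_rot: [-0.0, -3.14, -0.002]
force: [-0.3, -0.8, 0.3]
gripper_width: 0.0145
grip_force: 58.8
```

Emit:
step_arm([
  [0,0,3,0,5],
  [0,0,0,0,5],
])

```text
t: 39.63
tcp_pos: [0.4218, -0.2292, 0.1989]
ee_rot: [-0.0, -3.141, -0.0]
force: [0.2, 0.1, -0.7]
gripper_width: 0.0145
grip_force: 58.8
```

Emit:
step_arm([
  [0,0,3,0,5],
  [0,0,0,0,5],
])

```text
t: 39.8
tcp_pos: [0.422, -0.2294, 0.1963]
ee_rot: [0.0, 3.141, -0.001]
force: [-0.3, 0.5, 1.7]
gripper_width: 0.0149
grip_force: 59.2
```

Emit:
step_arm([
  [0,0,2,0,5],
  [0,0,0,0,5],
])

```text
t: 39.97
tcp_pos: [0.422, -0.2294, 0.1945]
ee_rot: [0.0, 3.141, -0.001]
force: [-0.1, 0.4, 3.2]
gripper_width: 0.0144
grip_force: 59.2
```

Emit:
step_arm([
  [0,0,2,0,5],
  [0,0,0,0,5],
])

```text
t: 40.13
tcp_pos: [0.4221, -0.2294, 0.1925]
ee_rot: [0.0, 3.141, -0.001]
force: [-0.4, 0.2, 4.4]
gripper_width: 0.0147
grip_force: 59.4
```

Emit:
step_arm([
  [0,0,2,0,5],
  [0,0,0,0,5],
])

```text
t: 40.3
tcp_pos: [0.4226, -0.2297, 0.1919]
ee_rot: [0.0, 3.139, -0.002]
force: [-2.8, 1.1, 13.9]
gripper_width: 0.0142
grip_force: 60.7
```

Emit:
step_arm([
  [0,0,2,0,5],
  [0,0,0,0,5],
  [0,0,0,0,5],
])

```text
t: 40.55
tcp_pos: [0.423, -0.23, 0.1916]
ee_rot: [-0.0, 3.137, -0.004]
force: [-2.7, 2.5, 22.9]
gripper_width: 0.0148
grip_force: 62.0
```

The force rose with the spring and then hit the stop at about 23 N, so the button is fully down. I'll ease 1 mm, hold, check the bottles and hand in.

Emit:
step_arm([
  [0,0,-1,0,5],
  [0,0,0,0,5],
  [0,0,0,0,5],
  [0,0,0,0,5],
  [0,0,0,0,5],
])

```text
t: 40.97
tcp_pos: [0.4227, -0.2298, 0.1918]
ee_rot: [0.0, 3.138, -0.003]
force: [-2.1, 2.3, 17.5]
gripper_width: 0.0144
grip_force: 60.9
```

```bash
python3 - <<'E'
from h import *
s=get_state();print(s['t'],np.round(s['tcp_pos'],4),np.round(s['force'],1),s['grip_force'])
sc=capture('scene');
for b,f in(('fallen',(.613,.014)),('bottle_c',(.603,.336)),('bottle_b',(.625,-.227))):
    S=sil(sc,[*f,.045],np.array([0,0,1.]));m=best(trace(sc,'fallen'),np.argwhere(S).mean(0)[::-1])['mask'];print(b,(S&m).sum()/(S|m).sum())
print(close_job())
E
```

```text
40.9667 [ 0.4227 -0.2298  0.1918] [-2.1  2.3 17.5] 60.907031893730164
fallen 0.8978467701552328
bottle_c 0.013488080301129234
bottle_b 0.0
the job is handed in; nothing more can be done
None
```

I handed the job in at 41 s. The fallen bottle stands released mid-belt, and the gripped pin holds the reset button against its stop at 17.5 N. My last picture check confirmed the fallen bottle but didn't match bottle_b or bottle_c; a, b and c last measured standing in place at about 32 s. No verdict came back.

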